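# Carry on a staggered airing stack of finds trays

## Robot

A 7-joint arm with a two-finger parallel gripper is mounted at the origin on the work surface. World frame = base frame: x ahead of the robot, y to its left, z up, the work surface at z = 0. Lengths are in m, angles in rad, forces in N, time in s.
With the tool pointing down it reaches from about 0.425 to 0.875 m from the base axis. Payload 4.7 kg.
Tool frame: the origin (TCP) lies midway between the tips of the shut fingers; the grasp point (between the pads) lies 19 mm behind it; z points along the fingers, y is the direction in which the jaws open and shut (so a half turn about z gives the same grasp; the last joint's range is limited). The gripper opens to 87 mm and grips with 3 to 60 N. Pads are 19 mm wide; open, the fingers measure 117 mm over their backs; the gripper's body (75 mm by 190 mm) begins 51 mm behind the grasp point.
Start: joints at [1.359, 0.321, -0.07, 1.45, 0.023, 1.371, -0.057], TCP at [0.146, -0.634, 0.223] pointing down, gripper open.
Joint ranges: [-2.86, 2.86], [-0.3, 2.09], [-1.38, 1.24], [0.06, 2.45], [-1.56, 4.7], [0.09, 2.05], [-2.69, 2.69]. Speed limits (rad/s): [2.57, 2.57, 3.14, 3.14, 3.14, 3.14, 3.14].

## Interface

Orientations are given as a rotation vector (axis times angle).
In Python, from bench import * gives the robot as it stands. The module is installed in compiled form; this text tells all that it offers.
- The arm moves only by the tool play_rows, never from a script. Its argument "series" is one flat list of numbers, 7 for each row, row after row: the opening in per cent of the stroke, from 0 (shut) to 100 (fully open), then the shift along the tool's x, y, z in m, then the turn, a rotation vector about the tool's x, y, z in degrees. In form: [fingers, tx, ty, tz, rx, ry, rz, fingers, tx, ty, tz, rx, ry, rz, ...]. A call has 1 to 10 rows; each row is the pose to reach, as a shift and turn from the pose commanded when the call began, along the tool's axes at that moment; what a row does not reach only later rows make up. A row lasts 1/12 s, in which the tool goes at most 41.7 mm and 7.16 degrees, less where a joint would pass 70% of its speed; a pose out of reach is approached as far as the arm can. A call with a gripper value outside its range is refused whole. The fingers move at their own pace and stop on an object; "force" is the grip in N (left out, the last holds). Time passes only in rows, so rows that repeat a pose let the fingers close. It gives the time, the measured TCP pose, the force and the opening at its end, in the units of the state.
- get_state(): the state, without advancing time (a new reading comes with each control period).
- get_image(name): name is "scene" or "top" or "wrist"; returns a dict with "frame" (384x512x3 uint8, red, green, blue), "fx", "fy", "cx", "cy" (pixels), "D" ([k1, k2, p1, p2, k3] as OpenCV has them; the pictures are not rectified), "R" (3x3) and "t" (3): a world point X has camera coordinates R X + t. Camera axes: x right, y down, z forward; pixel columns grow to the right and rows downward; lengths in m; the calibration is good to about 2 mm. A picture is of the moment at which its call begins. There is no depth.
- close_job(): hands the job in, once; it reports no verdict.
The state is a dict: "time": time; "joint_positions": joint angles; "qd": joint speeds; "joint_torque": joint torques, N m; "position": TCP position; "tool_rot": TCP orientation; "ft_force": force on the tool from outside, world axes, zero at the start; "torque": the same for the moment, N m; "grip_width": opening from 0.0 (shut) to 1.0 (fully open).
Only numpy, scipy, OpenCV 4.12 (cv2) and the standard library are available. Lean on these libraries where they do the work, as an engineer would, in place of code of your own. Each camera call takes 0.05 s, during which the arm holds its last target.

## Task

Carry on the airing stack that stands on the slatted board: put the tray of thick tile pieces on it, and then the tray of small sherds on top of that. Stagger them as the first two are, each shifted lengthwise the opposite way to the tray under it, so that it overhangs one end, leaves a gap for air at the other and sits down level with that end lip in the groove under its base. Carry them level, set them down gently, and leave the two trays already stacked and everything else on the bench as they are.

Things in the scene. Friction and masses are not known exactly. Their poses are not given: they have to be found in the camera images.
- tray_tile_mid (a point): 180 x 120 x 64 mm dark grey plastic stacking tray (184 x 124 mm over its rim), long axis x, z up, with large THICK TILE PIECES in it, up to 98 mm long and 15 mm thick, stood on edge along the walls. To be moved first. Loose on the bench, about 0.65 kg, balanced about its middle. Point: the tray's centre, half-way up (32 mm above its underside, 32 mm below the rim top). All four trays have the same shape, unchanged by a half turn
- tray_sherd_mid (a point): 180 x 120 x 64 mm dark grey plastic stacking tray (184 x 124 mm over its rim), long axis x, z up, with many SMALL THIN SHERDS in it. To be moved second. Loose on the bench, about 0.4 kg. Point: its centre, half-way up (32 mm above its underside). Same shape as the others
- tray_second_mid (a point): 180 x 120 x 64 mm dark grey plastic stacking tray (184 x 124 mm over its rim), long axis x, z up, with tile pieces in it: the top tray of the stack as found. It overhangs the tray below by 35.5 mm towards ITS OWN +x. Point: its centre, half-way up. Rim lip 9 mm wide and 10 mm deep all round: top 32 mm above this point, inner edges at x +-83 and y +-53, outer edges at x +-92 and y +-62
- tray_bottom_mid (a point): 180 x 120 x 64 mm dark grey plastic stacking tray (184 x 124 mm over its rim), long axis x, z up, with small sherds in it: the bottom tray of the stack, loose on the airing board. Point: its centre, half-way up. Its x axis points the same way as tray_second's within 1 degree
- tray_tile_web (a point): where to grip any tray: the carrying web across its middle, wall to wall along y, 10 mm thick in x, top 9 mm below the rim top. Fingers go down astride it, closing along the tray's x; the floor, 54 mm below the rim top, is bare for 50 mm to each side of the web within 25 mm of its middle. This point (on tray_tile) is in the web, 6 mm above the tray's centre, 17 mm below the web's top
- tray_sherd_web (a point): the same grip point in the web of tray_sherd, 6 mm above the tray's centre
- tray_tile_groove (a point): groove under each end of every tray: across the tray, 16 mm wide and 6 mm deep, its middle 52 mm from the tray's centre (point: on tray_tile's +x end, in the base underside, 26 mm below the tray's centre). It lies between foot bars 6 mm deep and 99 mm long in y, at x 60..80 and 36..44 mm from the centre, both ends alike
- tray_second_lip (a point): top of tray_second's -x end lip, mid-width, 87.5 mm from its centre. Airing position: upper tray shifted 35.5 mm lengthwise, the lower one's end lip in its groove (3.5 mm play each way), foot bars inside the side rims (3.5 mm play), base on the rims, centre 58 mm above the centre below. Shifted wrongly, a bar rides on the lip: up to 6 mm high or tilted. Unshifted, it shuts the tray below
- airing_board: fixed slatted wooden board, 250 x 142 mm, 24 mm high, under the stack. Origin at the centre of its underside on the bench; x along its length
- amphora: bystander: small clay amphora about 230 mm long and 115 mm high lying on a pale blue 200 x 130 mm foam rest, loose; origin under the middle of the rest
- brush: bystander: loose hand brush lying on the bench, about 200 mm long; origin at its underside
- caliper: bystander: loose 190 mm steel caliper lying flat; origin under its middle
- scale_bar: bystander: loose black and white photo scale bar, 180 x 24 x 5 mm; origin under its middle
- moulding: bystander: loose piece of carved stone, 95 x 70 x 55 mm; origin under its middle
- dish: bystander: loose terracotta dish, 90 mm across, 35 mm high; origin under its middle
- tape_roll: bystander: loose roll of paper tape, 84 mm across, 24 mm high; origin under its middle
Things that resemble listed ones, but are neither listed nor needed, are in the scene too. Leave any green look-alike of the part that bears tray_second_mid alone. Leave any blue look-alike of the part that bears tray_tile_mid alone.

How it is judged:
On the way, in this order (a step that is already met when the one before it is completed fails the run):
1. the tray of tile pieces sits staggered and level on the stack as found (x of tray_tile_mid in the frame of tray_second_mid between -0.0415 and -0.0295 m and y of tray_tile_mid in the frame of tray_second_mid between -0.006 and 0.006 m and z of tray_tile_mid in the frame of tray_second_mid between 0.0555 and 0.0605 m and angle between the x axis of tray_tile_mid and the x axis of tray_second_mid, either way round below 0.08 rad and angle between tray_tile_mid's own z axis and vertical below 0.03 rad), for 0.2 s.
2. the tray of small sherds sits staggered the other way and level on the tray of tile pieces (x of tray_sherd_mid in the frame of tray_second_mid between -0.01 and 0.01 m and y of tray_sherd_mid in the frame of tray_second_mid between -0.01 and 0.01 m and z of tray_sherd_mid in the frame of tray_second_mid between 0.1125 and 0.1195 m and horizontal distance between tray_sherd_mid and tray_tile_mid between 0.029 and 0.043 m and z of tray_sherd_mid in the frame of tray_tile_mid between 0.0555 and 0.0605 m and angle between the x axis of tray_sherd_mid and the x axis of tray_tile_mid, either way round below 0.08 rad and angle between tray_sherd_mid's own z axis and vertical below 0.03 rad), for 0.2 s.
At the end, for the whole second after the job is handed in: Tile tray 35.5 mm (+-6) from the second tray along its -x, within 6 mm sideways, 58 mm (+-2.5) higher; sherd tray on it, 36 mm (+-7) shifted back, over the second tray within 10 mm, 58 mm higher; both in line within 0.08 rad, level within 0.03 rad, at rest; first two trays moved under 12 mm (all of step 1 and all of step 2 and distance of each of tray_bottom_mid, tray_second_mid from where it was at the start of the episode below 0.012 m and linear speed of each of tray_tile, tray_sherd, tray_second below 0.02 m/s); the robot touches nothing.
It fails at once if a tray being moved is tipped more than 0.35 rad (angle between any of tray_tile_mid, tray_sherd_mid's own z axis and vertical above 0.35 rad).
It fails at once if a tray is dropped: it moves at more than 0.45 m/s (a fall of over 10 mm) with the fingers off it ((linear speed of tray_tile above 0.45 m/s and contact force between the fingers and tray_tile below 0.1 N) or (linear speed of tray_sherd above 0.45 m/s and contact force between the fingers and tray_sherd below 0.1 N)).
It fails at once if one of the two trays already stacked is pushed more than 20 mm (distance of any of tray_bottom_mid, tray_second_mid from where it was at the start of the episode above 0.02 m).
It fails at once if a bystander is moved more than 30 mm (distance of any of amphora, brush, caliper, scale_bar, moulding, dish, tape_roll from where it was at the start of the episode above 0.03 m).
It also fails if it takes over 64 s, if anything falls off the work surface, if the arm or the gripper's body presses on something with over 40 N, if the wrist force passes 120 N, or if a joint passes its speed limit or range.

## Working session

There is one attempt and no reset: what is moved stays moved. The work goes in short steps, Python scripts to look and compute and a tool call to move; the robot and the scene stay as the last step left them, time stands still between calls to the robot, and variables do not carry over. Pictures are saved under pics/ and viewed, and the job is handed in when it is done.

Besides the shell and the picture viewer there is one more tool, called after "Call:" by a JSON object that holds its "name" and its "arguments", one argument or row to a line. play_rows: Moves the arm, as the interface text tells. Its arguments: {"type":"object","properties":{"series":{"type":"array"},"force":{"type":"number"}},"required":["series"]}

```bash
mkdir -p pics; python3 - <<'E'
from bench import *
import cv2,pickle
print(get_state())
d={}
for n in ["scene","top","wrist"]:
    i=get_image(n); d[n]=i
    print(n,i["fx"],i["fy"],i["cx"],i["cy"],i["D"],i["R"],i["t"])
    cv2.imwrite(f"pics/{n}0.png",i["frame"][:,:,::-1])
pickle.dump(d,open("im0.pkl","wb"))
E
```

```text
{'time': 0.0, 'joint_positions': array([ 1.35908879,  0.32183088, -0.07009904,  1.45163854,  0.02261824,
        1.37081564, -0.05689856]), 'qd': array([-0.00117438, -0.00088958,  0.00034748,  0.00054867, -0.00131043,
       -0.00177745, -0.00033384]), 'joint_torque': array([-7.83004598e-04, -4.91286743e+01, -4.04282100e-01, -3.12535787e+01,
       -6.41412777e-02,  4.35484049e-02,  1.28692800e-04]), 'position': array([ 0.14536236, -0.63297877,  0.22147482]), 'tool_rot': array([-3.11971670e+00, -3.53808599e-01,  5.09369557e-04]), 'ft_force': array([0.5211418 , 0.02079908, 0.4423467 ]), 'torque': array([ 0.03290555, -0.05259632, -0.06221248]), 'grip_width': 1.0003337990749857}
scene 433.2761154345497 433.2761154345497 252.0116589955924 198.0651230135506 [0.05572278 0.         0.         0.         0.        ] [[ 0.11624721  0.99321071  0.00436745]
 [ 0.76403296 -0.08661246 -0.6393371 ]
 [-0.63461817  0.07765803 -0.76891417]] [-0.02228873 -0.31509949  1.89189921]
top 471.61843781412125 471.61843781412125 262.62398097094666 193.54245643592122 [-0.004487  0.        0.        0.        0.      ] [[-4.59532049e-03 -9.99989431e-01  1.42341397e-04]
 [-9.94501438e-01  4.55520868e-03 -1.04623798e-01]
 [ 1.04622044e-01 -6.22338608e-04 -9.94511860e-01]] [-0.03640966  0.50290452  1.62311708]
wrist 265.67209778060317 265.67209778060317 254.22324489445347 187.52674333416283 [-0.00983847  0.          0.          0.          0.        ] [[ 0.22459199 -0.97445193 -0.00136788]
 [-0.93245574 -0.21531993  0.29010968]
 [-0.28299247 -0.06388083 -0.95699243]] [-0.6499228  -0.03655376  0.39058698]
```

View pics/scene0.png

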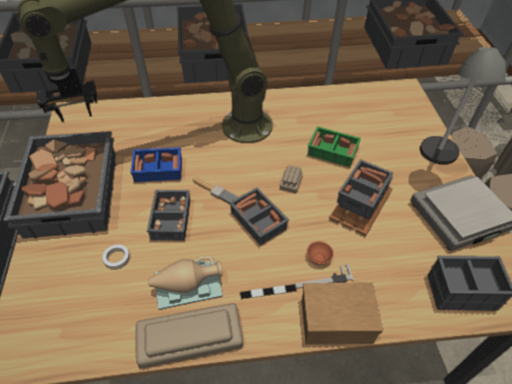

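View pics/top0.png

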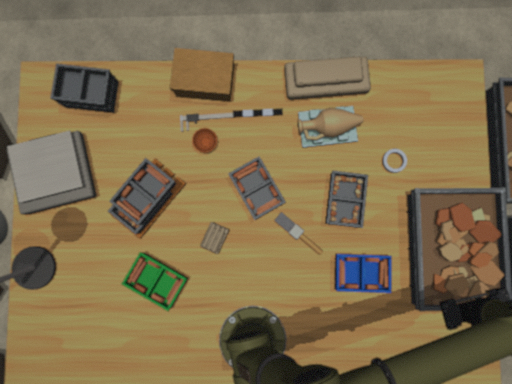

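View pics/wrist0.png

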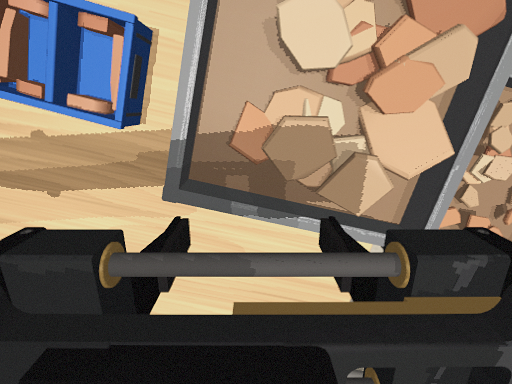

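The scene view shows the stack on its brown board at (365,190), the tile tray at (260,215), the sherd tray at (169,215), and blue and green look-alikes at (157,165) and (333,146). In the top view the stack is at (143,196), the tile tray at (258,188) and the sherd tray at (346,200). The wrist sees the big bin and the blue tray.

```bash
cat > h.py <<'E'
import numpy as np, cv2, pickle
from scipy.spatial.transform import Rotation as Ro
def K(i): return np.array([[i["fx"],0,i["cx"]],[0,i["fy"],i["cy"]],[0,0,1]])
def ray(i,uv):
    uv=np.asarray(uv,float).reshape(-1,1,2)
    n=cv2.undistortPoints(uv,K(i),np.array(i["D"])).reshape(-1,2)
    d=np.c_[n,np.ones(len(n))]@i["R"]
    d/=np.linalg.norm(d,axis=1)[:,None]
    return -i["R"].T@i["t"], d
def onz(i,uv,z):
    c,d=ray(i,uv); return c+d*((z-c[2])/d[:,2])[:,None]
def tri(pairs):
    A=np.zeros((3,3));b=np.zeros(3);L=[]
    for i,uv in pairs:
        c,d=ray(i,uv);d=d[0];P=np.eye(3)-np.outer(d,d);A+=P;b+=P@c;L.append((P,c))
    x=np.linalg.solve(A,b); return x,[np.linalg.norm(P@(x-c)) for P,c in L]
def proj(i,X):
    X=np.asarray(X,float).reshape(-1,3)
    r,_=cv2.Rodrigues(i["R"]); return cv2.projectPoints(X,r,np.asarray(i["t"],float),K(i),np.array(i["D"]))[0].reshape(-1,2)
def zoom(i,name,x0,y0,x1,y1,s):
    c=cv2.resize(i["frame"][y0:y1,x0:x1,::-1],None,fx=s,fy=s,interpolation=cv2.INTER_CUBIC)
    cv2.imwrite(name,c)
E
python3 - <<'E'
from h import *
d=pickle.load(open("im0.pkl","rb"))
t=d["top"];s=d["scene"]
zoom(t,"pics/t_zoom.png",90,130,390,250,2.6)
zoom(s,"pics/s_zoom.png",130,140,410,260,2.8)
for n,uv,z in [("stack",(143,196),.148),("tile",(258,188),.064),("sherd",(346,200),.064)]:
    p=onz(t,[uv],z)[0]; print(n,p,np.hypot(p[0],p[1]))
E
```

```text
stack [0.48371234 0.34864849 0.148     ] 0.5962662103580079
tile [ 0.51791564 -0.02295956  0.064     ] 0.5184242968535762
sherd [ 0.47531064 -0.3231489   0.064     ] 0.5747568335375733
```

View pics/t_zoom.png

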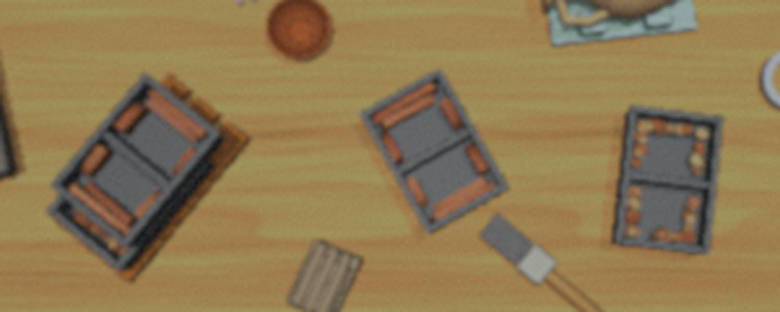

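View pics/s_zoom.png

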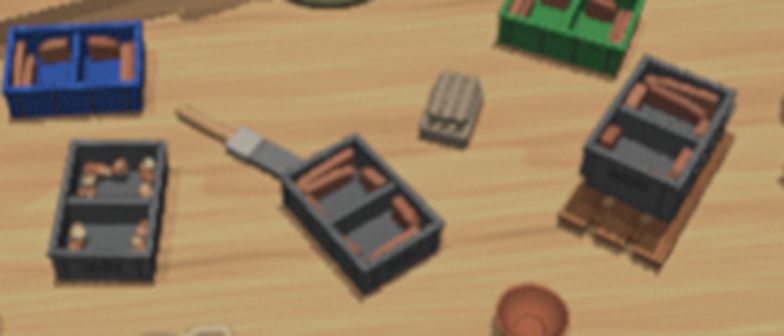

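```bash
cat >> h.py <<'E'
def toolR(s): return Ro.from_rotvec(s["tool_rot"]).as_matrix()
def go(s,p,Rt):
    """shift in tool axes (m) & rotvec (deg) from state s to world pose"""
    R=toolR(s); sh=R.T@(np.asarray(p)-s["position"]); rv=Ro.from_matrix(R.T@Rt).as_rotvec(degrees=True)
    print("shift",np.round(sh,4),"len",round(np.linalg.norm(sh),3),"rot",np.round(rv,2)); return sh,rv
def down(yaw_y):
    """tool pointing down, tool y axis (jaw dir) at world angle yaw_y (rad)"""
    y=np.array([np.cos(yaw_y),np.sin(yaw_y),0]);z=np.array([0,0,-1.]);return np.c_[np.cross(y,z),y,z]
E
python3 - <<'E'
from h import *
from bench import *
d=pickle.load(open("im0.pkl","rb"));w=d["wrist"];s=get_state()
R=toolR(s);c=-w["R"].T@w["t"]
print("tool R\n",R.round(3),"cam in tool",R.T@(c-s["position"]),"\ncam axes in tool\n",(R.T@w["R"].T).round(3))
print("yawy",np.arctan2(R[1,1],R[0,1]))
t=d["top"]
# rim corners of trays from zoom picks
def q(pts,z):
    P=onz(t,[(90+x/2.6,130+y/2.6) for x,y in pts],z);print(P.round(3).tolist(),P.mean(0).round(4));e=P[1]-P[0];e2=P[2]-P[1];print("edges",np.linalg.norm(e),np.linalg.norm(e2),np.arctan2(e[1],e[0]),np.arctan2(e2[1],e2[0]))
q([(432,231),(362,115),(438,72),(508,185)],.064)
q([(614,243),(628,105),(721,117),(708,253)],.064)
q([(52,183),(146,75),(221,136),(130,240)],.146)
E
```

```text
tool R
 [[ 0.975  0.224 -0.   ]
 [ 0.224 -0.975  0.001]
 [-0.    -0.002 -1.   ]] cam in tool [ 0.07884125  0.00056888 -0.1618251 ] 
cam axes in tool
 [[ 0.001 -0.957 -0.29 ]
 [ 1.     0.001  0.   ]
 [-0.    -0.29   0.957]]
yawy -1.3450097380644486
[[0.412, -0.016, 0.064], [0.566, 0.076, 0.064], [0.623, -0.025, 0.064], [0.472, -0.116, 0.064]] [ 0.5184 -0.0205  0.064 ]
edges 0.17894431339374006 0.11560786334086462 0.5394695915026207 -1.0544418611668067
[[0.396, -0.254, 0.064], [0.578, -0.276, 0.064], [0.561, -0.398, 0.064], [0.382, -0.376, 0.064]] [ 0.4791 -0.3261  0.064 ]
edges 0.18335091643688534 0.12360149748158684 -0.1197554417374337 -1.7052010061921083
[[0.47, 0.456, 0.146], [0.606, 0.342, 0.146], [0.528, 0.246, 0.146], [0.399, 0.357, 0.146]] [0.5007 0.3501 0.146 ]
edges 0.17747429037228235 0.12312484377291946 -0.6994928364130603 -2.2542230719576173
```

```bash
python3 - <<'E'
from h import *
from bench import *
s=get_state()
R=down(-.12); go(s,np.array([.479,-.326,.2])-.09*R[:,0],R)
E
```

```text
shift [ 0.3634 -0.1399  0.0219] len 0.39 rot [-8.000e-02 -5.000e-02 -7.019e+01]
```

Call:
{"name": "play_rows", "arguments": {
  "series": [100,0.02,-0.008,0.001,0,0,-4,100,0.055,-0.021,0.003,0,0,-11,100,0.09,-0.035,0.005,0,0,-18,100,0.13,-0.05,0.008,0,0,-25,100,0.168,-0.065,0.01,0,0,-32,100,0.206,-0.08,0.012,0,0,-39,100,0.244,-0.095,0.015,0,0,-46,100,0.282,-0.11,0.018,0,0,-53,100,0.32,-0.125,0.02,0,0,-60,50,0.345,-0.135,0.021,0,0,-66]
}}

```text
time: 0.98
position: [0.4552, -0.4205, 0.2012]
tool_rot: [-2.414, -2.009, -0.004]
ft_force: [0.3, 0.6, -0.1]
grip_width: 0.977
```

Call:
{"name": "play_rows", "arguments": {
  "series": [50,0.011,0.02,0,0,0,-4,50,0.011,0.02,0,0,0,-4,50,0.011,0.02,0,0,0,-4]
}}

```text
time: 1.23
position: [0.4742, -0.4165, 0.201]
tool_rot: [-2.351, -2.082, -0.0]
ft_force: [-0.6, 0.1, 0.0]
grip_width: 0.777
```

```bash
cat > snap.py <<'E'
import sys
from h import *
from bench import *
def snap(tag,cams=("wrist",)):
    s=get_state(); d={"state":s}
    for c in cams:
        d[c]=get_image(c); f=d[c]["frame"]
        cv2.imwrite(f"pics/{tag}_{c}.png",cv2.resize(f[:,:,::-1],None,fx=1.5,fy=1.5,interpolation=cv2.INTER_CUBIC))
    pickle.dump(d,open(f"{tag}.pkl","wb")); return d
if __name__=="__main__": snap(sys.argv[1],sys.argv[2:] or ("wrist",))
E
python3 snap.py sh1
```

```text
(no output)
```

View pics/sh1_wrist.png

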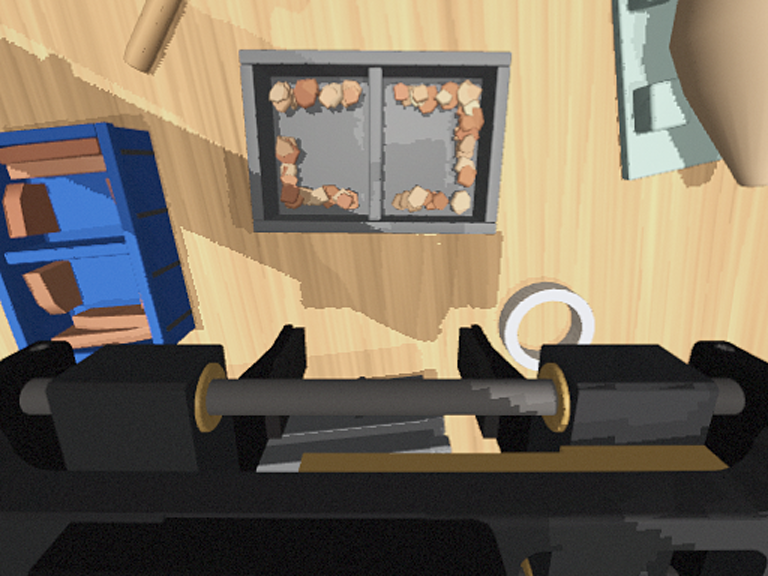

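Sherd tray clearly in view: its rim corners are near (240,52), (512,52), (497,234) and (253,232) in the 1.5x picture. The web is at x≈375. The camera is almost overhead, so the outline is the rim.

```bash
cat >> h.py <<'E'
from itertools import combinations
def corners(i,seed,rmax=170,smax=60,vmax=215,dbg=None,box=None,erode=2):
    f=i["frame"]; hsv=cv2.cvtColor(f,cv2.COLOR_RGB2HSV)
    m=((hsv[...,1]<smax)&(hsv[...,2]<vmax)).astype(np.uint8)*255
    if box: 
        k=np.zeros_like(m);k[box[1]:box[3],box[0]:box[2]]=1;m=m*k
    m=cv2.morphologyEx(m,cv2.MORPH_OPEN,np.ones((erode,erode)))
    m=cv2.morphologyEx(m,cv2.MORPH_CLOSE,np.ones((5,5)))
    cs,_=cv2.findContours(m,cv2.RETR_EXTERNAL,cv2.CHAIN_APPROX_NONE)
    cs=[c for c in cs if cv2.pointPolygonTest(cv2.convexHull(c),seed,False)>0 and cv2.contourArea(c)>1500]
    c=max(cs,key=cv2.contourArea)
    hull=cv2.convexHull(c)
    q=cv2.approxPolyDP(hull,0.03*cv2.arcLength(hull,True),True).reshape(-1,2).astype(float)
    # refine: fit lines to contour points close to each side
    pts=c.reshape(-1,2).astype(float); n=len(q); L=[]
    for a in range(n):
        p0,p1=q[a],q[(a+1)%n]; e=(p1-p0)/np.linalg.norm(p1-p0); nn=np.array([-e[1],e[0]])
        s=(pts-p0)@e; dd=(pts-p0)@nn; Ln=np.linalg.norm(p1-p0)
        sel=pts[(abs(dd)<3)&(s>.1*Ln)&(s<.9*Ln)]
        vx,vy,x,y=cv2.fitLine(sel.astype(np.float32),cv2.DIST_HUBER,0,.01,.01).ravel(); L.append((np.array([x,y]),np.array([vx,vy])))
    out=[]
    for a in range(n):
        (p,u),(r,v)=L[a-1],L[a]; st=np.linalg.solve(np.c_[u,-v],r-p); out.append(p+st[0]*u)
    out=np.array(out)
    # contour pixels are inside; half pixel outward
    ctr=out.mean(0); 
    if dbg is not None:
        g=f[:,:,::-1].copy()
        g=cv2.resize(g,None,fx=1.5,fy=1.5)
        cv2.polylines(g,[np.round(out*1.5).astype(int)],True,(0,255,255),1); cv2.imwrite(dbg,g)
    return out
def fitrect(P):
    c=P.mean(0); e=[P[(k+1)%4]-P[k] for k in range(4)]; l=[np.linalg.norm(x[:2]) for x in e]
    a=0 if l[0]+l[2]>l[1]+l[3] else 1
    d=e[a]-e[a+2]; d/=np.linalg.norm(d); 
    print("center",c.round(4),"lens",np.round(l,4),"long yaw",round(np.arctan(d[1]/d[0]),4)); return c,np.arctan(d[1]/d[0])
E
python3 - <<'E'
from h import *
d=pickle.load(open("sh1.pkl","rb"));w=d["wrist"]
q=corners(w,(250,95),dbg="pics/sh1_c.png",box=(150,20,350,165));print(q.round(1).tolist())
for z in (.06,.064,.068): fitrect(onz(w,q,z))
t=pickle.load(open("im0.pkl","rb"))["top"]
qt=corners(t,(346,200),dbg="pics/sh1_ct.png",box=(310,150,385,245));print(qt.round(1).tolist());fitrect(onz(t,qt,.064))
E
```

```text
[[160.1999969482422, 33.79999923706055], [341.29998779296875, 35.5], [330.6000061035156, 156.3000030517578], [170.3000030517578, 154.5]]
center [ 0.4803 -0.3288  0.06  ] lens [0.1845 0.1243 0.1845 0.1239] long yaw -0.1304
center [ 0.4803 -0.3289  0.064 ] lens [0.1821 0.1227 0.182  0.1223] long yaw -0.1304
center [ 0.4803 -0.329   0.068 ] lens [0.1796 0.1211 0.1796 0.1206] long yaw -0.1304
[[332.70001220703125, 171.5], [367.79998779296875, 175.8000030517578], [363.20001220703125, 227.6999969482422], [327.0, 223.39999389648438]]
center [ 0.4771 -0.3289  0.064 ] lens [0.121  0.1788 0.1236 0.1794] long yaw -0.1218
```

View pics/sh1_c.png

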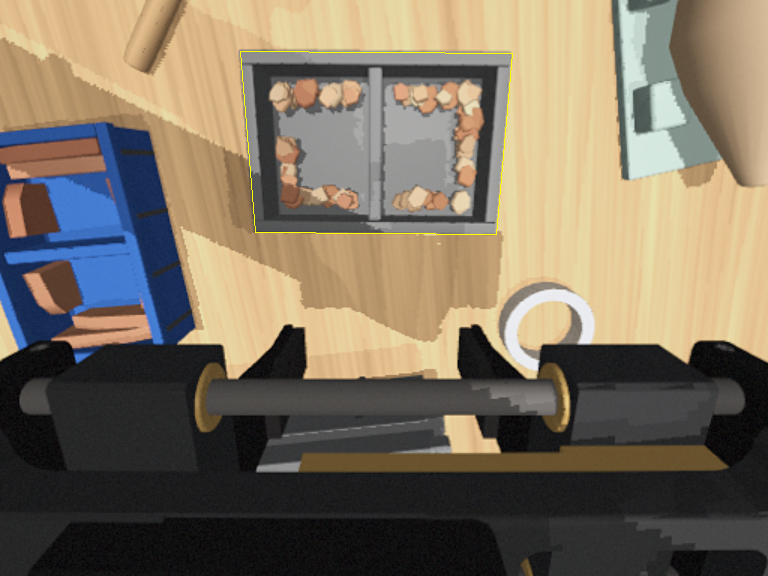

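```bash
python3 - <<'E'
from h import *
from bench import *
s=get_state()
R=down(.53); go(s,np.array([.518,-.021,.2])-.09*R[:,0],R)
E
```

```text
shift [0.3281 0.0506 0.001 ] len 0.332 rot [-7.000e-02 -2.000e-02 -3.748e+01]
```

Call:
{"name": "play_rows", "arguments": {
  "series": [50,0.015,0.002,0,0,0,-2,50,0.045,0.007,0,0,0,-6,50,0.085,0.013,0,0,0,-10,50,0.125,0.019,0,0,0,-15,50,0.165,0.025,0,0,0,-20,50,0.205,0.032,0,0,0,-25,50,0.245,0.038,0,0,0,-29,50,0.285,0.044,0,0,0,-33.5,50,0.315,0.049,0,0,0,-36.5,50,0.328,0.05,0,0,0,-37.5]
}}

```text
time: 2.12
position: [0.5634, -0.0926, 0.2021]
tool_rot: [1.549, 2.733, 0.003]
ft_force: [0.5, 0.8, -0.2]
grip_width: 0.498
```

Call:
{"name": "play_rows", "arguments": {
  "series": [50,0,0,0,0,0,0,50,0,0,0,0,0,0]
}}

```text
time: 2.28
position: [0.5625, -0.0995, 0.2015]
tool_rot: [1.561, 2.726, -0.003]
ft_force: [-0.1, -0.3, 1.5]
grip_width: 0.496
```

```bash
python3 snap.py ti1
```

```text
(no output)
```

View pics/ti1_wrist.png

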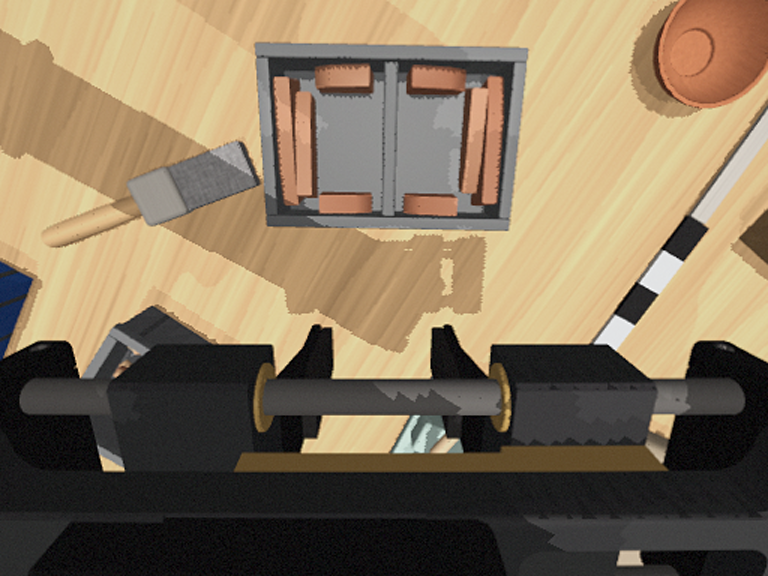

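Tile tray, with rim corners near (256,43), (527,48), (510,231) and (267,227) and its web at x≈390. The brush head ends at (259,183), just beside the tray, so lifting has to go straight up.

```bash
python3 - <<'E'
from h import *
from bench import *
d=pickle.load(open("ti1.pkl","rb"));w=d["wrist"]
q=corners(w,(260,92),dbg="pics/ti1_c.png",box=(168,20,360,160));print(q.round(1).tolist())
for z in (.06,.064): fitrect(onz(w,q,z))
im=pickle.load(open("im0.pkl","rb"))
qt=corners(im["top"],(258,188),box=(225,150,290,225),dbg="pics/ti1_ct.png");print(qt.round(1).tolist());c,a=fitrect(onz(im["top"],qt,.064))
# triangulate corners: wrist/top
for p in onz(w,q,.064):
    pt=qt[np.argmin(np.linalg.norm(onz(im["top"],qt,.064)-p,axis=1))]
    k=np.argmin(np.linalg.norm(onz(w,q,.064)-p,axis=1))
    print(tri([(w,q[k]),(im["top"],pt)]))
s=get_state()
R=down(-.69); go(s,np.array([.5007,.3501,.28])-.09*R[:,0],R)
E
```

```text
[[170.8000030517578, 29.399999618530273], [352.3999938964844, 32.70000076293945], [339.20001220703125, 153.5], [179.0, 151.10000610351562]]
center [ 0.5207 -0.0178  0.06  ] lens [0.1845 0.1237 0.1841 0.1241] long yaw 0.5157
center [ 0.5208 -0.018   0.064 ] lens [0.1821 0.1221 0.1817 0.1224] long yaw 0.5157
[[259.5, 157.39999389648438], [285.70001220703125, 202.60000610351562], [255.1999969482422, 220.10000610351562], [229.39999389648438, 174.3000030517578]]
center [ 0.5163 -0.0209  0.064 ] lens [0.1803 0.1195 0.1806 0.1189] long yaw 0.5133
(array([ 0.40887819, -0.011127  ,  0.05784354]), [np.float64(0.0020043662134768482), np.float64(0.0020043662134768625)])
(array([0.56526966, 0.07397174, 0.08037875]), [np.float64(0.0019080441009905601), np.float64(0.0019080441009905898)])
(array([ 0.61798977, -0.02771695,  0.09690298]), [np.float64(0.000898513151162295), np.float64(0.0008985131511622962)])
(array([ 0.46906398, -0.11867303,  0.05148485]), [np.float64(0.0011623612337287004), np.float64(0.0011623612337286404)])
shift [ 0.3895  0.0893 -0.0793] len 0.407 rot [-4.000e-02  1.200e-01  6.978e+01]
```

View pics/ti1_c.png

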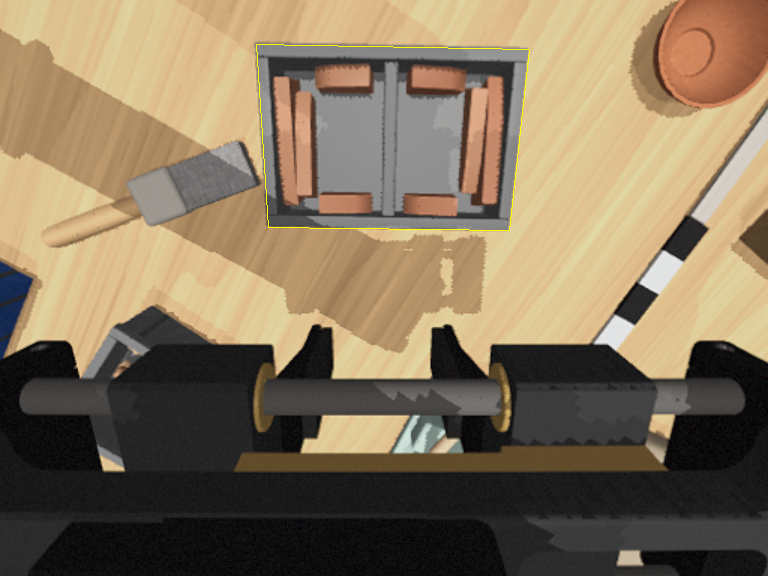

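Call:
{"name": "play_rows", "arguments": {
  "series": [50,0.012,0.003,-0.005,0,0,2,50,0.04,0.01,-0.012,0,0,8,50,0.075,0.017,-0.02,0,0,14.5,50,0.11,0.025,-0.03,0,0,21,50,0.147,0.034,-0.038,0,0,27.5,50,0.185,0.042,-0.046,0,0,34,50,0.222,0.051,-0.054,0,0,40.5,50,0.26,0.06,-0.062,0,0,47,50,0.297,0.068,-0.07,0,0,53.5,50,0.335,0.077,-0.077,0,0,60]
}}

```text
time: 3.17
position: [0.462, 0.2233, 0.2783]
tool_rot: [2.71, 1.585, 0.001]
ft_force: [0.4, -0.1, 0.3]
grip_width: 0.499
```

```bash
python3 - <<'E'
from h import *
from bench import *
s=get_state()
R=down(-.69); go(s,np.array([.5007,.3501,.28])-.09*R[:,0],R)
E
```

```text
shift [ 0.0409 -0.0443 -0.0018] len 0.06 rot [ 0.11  0.03 10.2 ]
```

Call:
{"name": "play_rows", "arguments": {
  "series": [50,0.022,-0.024,-0.001,0,0,6,50,0.034,-0.037,-0.002,0,0,9,50,0.038,-0.041,-0.002,0,0,9.8,50,0.038,-0.041,-0.002,0,0,9.8,50,0.038,-0.041,-0.002,0,0,9.8]
}}

```text
time: 3.58
position: [0.4451, 0.2754, 0.2793]
tool_rot: [2.831, 1.36, -0.001]
ft_force: [-0.0, -1.6, 0.5]
grip_width: 0.497
```

```bash
python3 snap.py st1
```

```text
(no output)
```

View pics/st1_wrist.png

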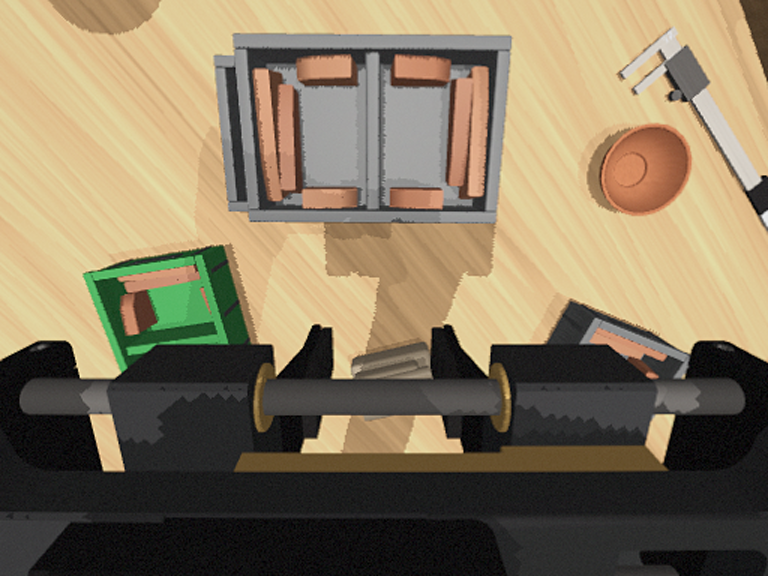

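Stack view: the second tray's rim corners are near (234,35), (511,37), (497,223) and (249,221). The bottom tray's end lip shows on the left at x≈215–245, so second's +x points to image right (tool +y, yaw ≈ -0.69).

```bash
python3 - <<'E'
from h import *
d=pickle.load(open("st1.pkl","rb"));w=d["wrist"]
zoom(w,"pics/st1_z.png",135,10,355,160,3.6)
E
```

```text
(no output)
```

View pics/st1_z.png

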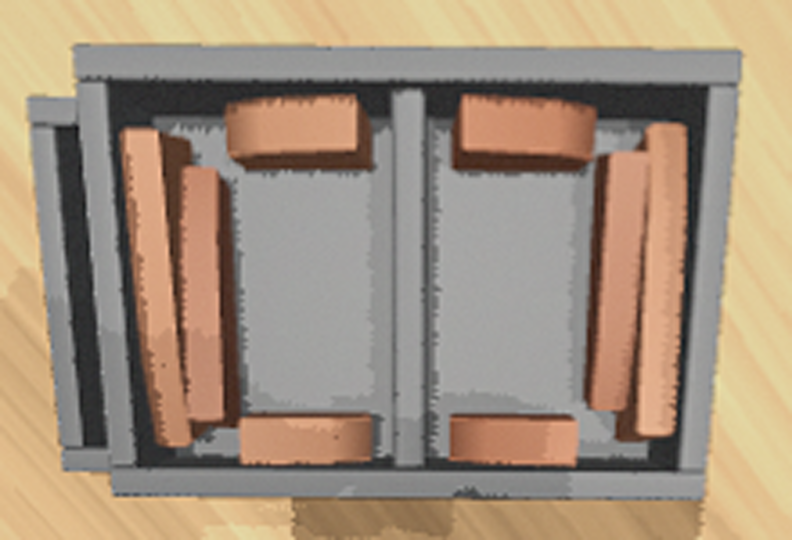

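Call:
{"name": "play_rows", "arguments": {
  "series": [50,0,0.02,0,0,0,0,50,0,0.05,0,0,0,0,50,0,0.07,0,0,0,0,50,0,0.08,0,0,0,0,50,0,0.08,0,0,0,0,50,0,0.08,0,0,0,0]
}}

```text
time: 4.13
position: [0.5064, 0.2274, 0.2791]
tool_rot: [-2.829, -1.362, 0.002]
ft_force: [0.8, 0.7, 1.0]
grip_width: 0.499
```

```bash
python3 snap.py st2; python3 - <<'E'
from h import *
d=pickle.load(open("st2.pkl","rb"));w=d["wrist"]
zoom(w,"pics/st2_z.png",60,10,280,160,3.6)
E
```

```text
(no output)
```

View pics/st2_z.png

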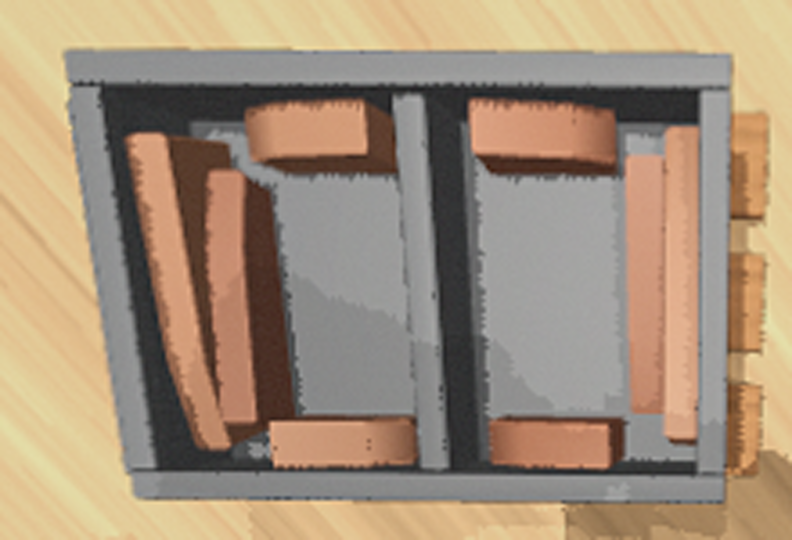

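In this second stack view (crop from 60,10 at 3.6x) the rim corners are at (66,50), (732,55), (725,501) and (133,499). The board slats show on the right.

```bash
python3 - <<'E'
from h import *
w1=pickle.load(open("st1.pkl","rb"))["wrist"];w2=pickle.load(open("st2.pkl","rb"))["wrist"]
r=lambda L,x0: np.array([((x+.5)/3.6-.5+x0,(y+.5)/3.6-.5+10) for x,y in L])
q1=r([(75,44),(741,50),(704,499),(112,497)],135);q2=r([(66,50),(732,55),(725,501),(133,499)],60)
T=[]
for a,b in zip(q1,q2):
    x,e=tri([(w1,a),(w2,b)]);T.append(x);print(x.round(4),np.round(e,4))
T=np.array(T);fitrect(T)
for z in (.143,.146,.149):
  fitrect(onz(w1,q1,z));fitrect(onz(w2,q2,z))
# web top middle x
E
```

```text
[0.4685 0.4601 0.1448] [0.0001 0.0001]
[0.6111 0.3452 0.1418] [0.0002 0.0002]
[0.5332 0.2492 0.1444] [0.0002 0.0002]
[0.3907 0.3643 0.1466] [0.0001 0.0001]
center [0.5009 0.3547 0.1444] lens [0.1831 0.1236 0.1831 0.1235] long yaw -0.6789
center [0.5004 0.3549 0.143 ] lens [0.1833 0.1239 0.1848 0.1247] long yaw -0.6802
center [0.5001 0.3551 0.143 ] lens [0.1841 0.1231 0.1853 0.1243] long yaw -0.6801
center [0.5004 0.3547 0.146 ] lens [0.1815 0.1227 0.1829 0.1235] long yaw -0.6802
center [0.5007 0.3544 0.146 ] lens [0.1822 0.1219 0.1835 0.1231] long yaw -0.6801
center [0.5003 0.3545 0.149 ] lens [0.1797 0.1214 0.1811 0.1222] long yaw -0.6802
center [0.5012 0.3537 0.149 ] lens [0.1804 0.1206 0.1816 0.1218] long yaw -0.6801
```

```bash
python3 - <<'E'
from h import *
from bench import *
s=get_state()
R=down(.516); go(s,np.array([.5208,-.018,.2])-.09*R[:,0]+.06*R[:,1],R)
E
```

```text
shift [-0.1617  0.2712  0.0791] len 0.326 rot [-8.000e-02 -4.000e-02 -6.803e+01]
```

Call:
{"name": "play_rows", "arguments": {
  "series": [50,-0.007,0.012,0.002,0,0,-3,50,-0.022,0.037,0.009,0,0,-9,50,-0.039,0.066,0.017,0,0,-16,50,-0.056,0.095,0.025,0,0,-23,50,-0.073,0.124,0.034,0,0,-30,50,-0.09,0.153,0.043,0,0,-37,50,-0.108,0.182,0.052,0,0,-44,50,-0.126,0.211,0.061,0,0,-51,50,-0.142,0.238,0.069,0,0,-58,50,-0.154,0.259,0.075,0,0,-64]
}}

```text
time: 5.02
position: [0.6133, -0.0555, 0.2041]
tool_rot: [1.669, 2.662, -0.001]
ft_force: [-0.5, 0.3, 1.1]
grip_width: 0.501
```

```bash
python3 - <<'E'
from h import *
from bench import *
s=get_state()
R=down(.516); go(s,np.array([.5208,-.018,.2])-.09*R[:,0]+.06*R[:,1],R)
E
```

```text
shift [-0.0118 -0.0011  0.0041] len 0.013 rot [-0.04  0.03 -3.74]
```

Call:
{"name": "play_rows", "arguments": {
  "series": [50,-0.01,-0.001,0.003,0,0,-3,50,-0.013,-0.001,0.004,0,0,-4,50,-0.013,-0.001,0.004,0,0,-4,50,-0.013,-0.001,0.004,0,0,-4]
}}

```text
time: 5.35
position: [0.6178, -0.0635, 0.2012]
tool_rot: [-1.581, -2.715, -0.002]
ft_force: [0.0, 0.6, 0.5]
grip_width: 0.5
```

```bash
python3 snap.py ti2; python3 - <<'E'
from h import *
w=pickle.load(open("ti2.pkl","rb"))["wrist"]
print(proj(w,[.5208,-.018,.064]))
q=corners(w,(200,92),dbg="pics/ti2_c.png",box=(90,10,320,165));print(q.round(1).tolist())
w1=pickle.load(open("ti1.pkl","rb"))["wrist"]
q1=corners(w1,(260,92),box=(168,20,360,160))
T=[]
for a in q1:
    p=onz(w1,[a],.064)[0];b=q[np.argmin(np.linalg.norm(onz(w,q,.064)-p,axis=1))]
    x,e=tri([(w1,a),(w,b)]);T.append(x);print(x.round(4),np.round(e,4))
fitrect(np.array(T));c,a=fitrect(onz(w,q,.063))
E
```

```text
[[197.44222755  99.35028794]]
[[284.6000061035156, 36.0], [280.5, 158.60000610351562], [88.0999984741211, 140.0], [106.0, 36.0]]
[ 0.4078 -0.009   0.0538] [0.0002 0.0002]
[0.5701 0.0803 0.0629] [0.0002 0.0002]
[ 0.6301 -0.0275  0.0659] [0.0015 0.0015]
[ 0.4881 -0.0785  0.1744] [0.0064 0.0064]
center [ 0.524  -0.0087  0.0892] lens [0.1853 0.1234 0.151  0.1062] long yaw 0.4321
center [ 0.5119 -0.0189  0.063 ] lens [0.1253 0.2178 0.1107 0.1806] long yaw 0.4626
```

View pics/ti2_c.png

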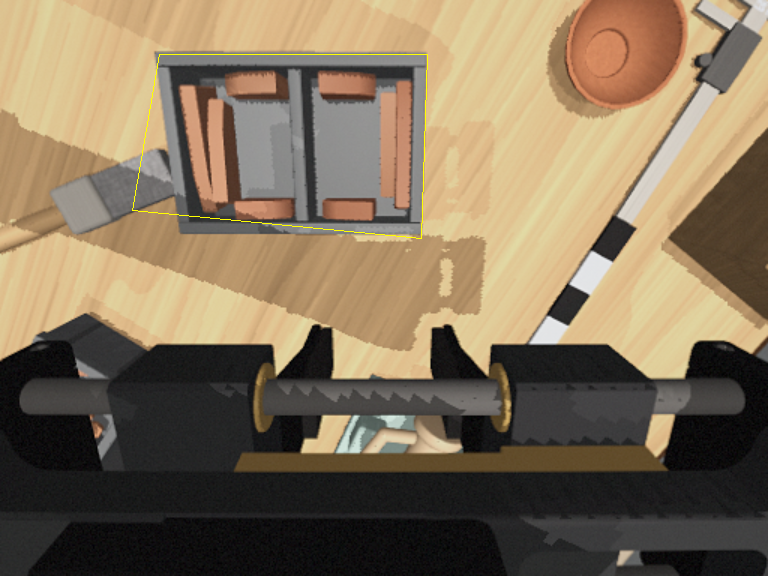

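The brush head merged with the mask on the left. The clean right-hand corners triangulate to z 0.063 and 0.066, as they should. I'll pick the left corners by eye at (155,52) and (180,234), with the right ones at (427,54) and (421,237).

```bash
python3 - <<'E'
from h import *
from bench import *
w=pickle.load(open("ti2.pkl","rb"))["wrist"];w1=pickle.load(open("ti1.pkl","rb"))["wrist"]
q1=corners(w1,(260,92),box=(168,20,360,160))
q=np.array([(155,52),(427.5,54),(421,237.5),(180,234)])/1.5
T=np.array([tri([(w1,a),(w,b)])[0] for a,b in zip(q1,q)]);print(T.round(4))
fitrect(T);fitrect(onz(w,q,.064))
s=get_state();R=down(.516);go(s,np.array([.5210,-.0180,.11]),R)
E
```

```text
[[ 0.4114 -0.0093  0.0646]
 [ 0.5704  0.081   0.0611]
 [ 0.6304 -0.0274  0.0648]
 [ 0.4727 -0.1147  0.0687]]
center [ 0.5212 -0.0176  0.0648] lens [0.1829 0.1239 0.1803 0.122 ] long yaw 0.5108
center [ 0.5209 -0.0185  0.064 ] lens [0.183  0.1246 0.1829 0.1234] long yaw 0.505
shift [ 0.0873 -0.0618  0.0914] len 0.141 rot [ 0.05 -0.01  0.05]
```

Call:
{"name": "play_rows", "arguments": {
  "series": [50,0.015,-0.011,0.015,0,0,0,50,0.04,-0.029,0.042,0,0,0,50,0.065,-0.047,0.07,0,0,0,50,0.082,-0.058,0.086,0,0,0,50,0.087,-0.062,0.091,0,0,0,50,0.087,-0.062,0.091,0,0,0,50,0.087,-0.062,0.091,0,0,0]
}}

```text
time: 5.98
position: [0.5225, -0.0206, 0.111]
tool_rot: [1.58, 2.712, 0.001]
ft_force: [0.6, -0.6, 0.5]
grip_width: 0.498
```

```bash
python3 snap.py ti3; python3 - <<'E'
from h import *
from bench import *
s=get_state();R=down(.516);go(s,np.array([.5210,-.0180,.02]),R);print(s["position"])
E
```

```text
shift [ 0.0041 -0.0008  0.0914] len 0.091 rot [ 0.16  0.15 -0.07]
[ 0.52334522 -0.02105711  0.11136459]
```

View pics/ti3_wrist.png

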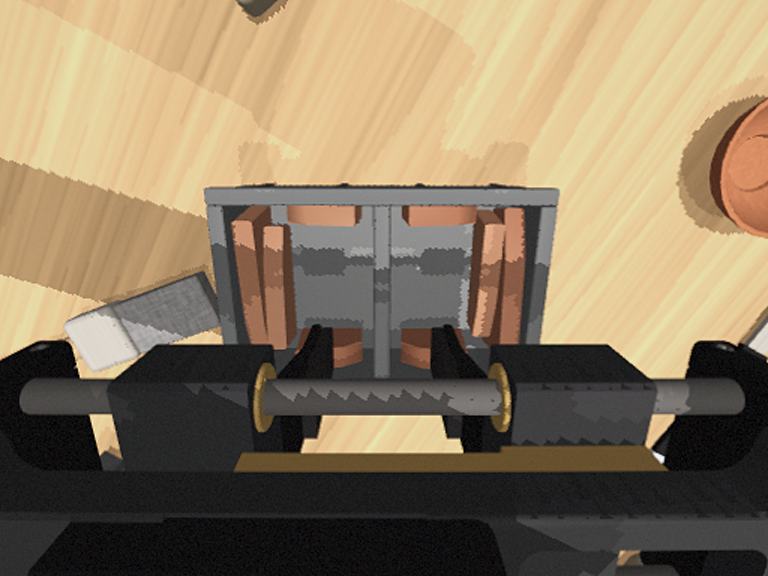

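The fingertips at (317,330) and (445,330) sit astride the web at x=382, and the far rim edge is at row 188. I'll check the far rim's distance from the TCP along tool x, then go down.

```bash
python3 - <<'E'
from h import *
from bench import *
d=pickle.load(open("ti3.pkl","rb"));s=d["state"];R=toolR(s)
q=np.array([(206,188),(558,188),(382,188),(382,210)])/1.5
P=onz(d["wrist"],q,.064);print(((P-s["position"])@R).round(4))
for _ in range(4): print(get_state()["position"].round(4))
P=onz(d["wrist"],np.array([(382,210),(382,300)])/1.5,.055);print(((P-s["position"])@R).round(4))
E
```

```text
[[ 0.0661 -0.0909  0.0466]
 [ 0.0662  0.0894  0.047 ]
 [ 0.066  -0.0008  0.0468]
 [ 0.0549 -0.0008  0.0468]]
[ 0.5233 -0.0211  0.1114]
[ 0.5233 -0.0211  0.1114]
[ 0.5233 -0.0211  0.1114]
[ 0.5233 -0.0211  0.1114]
[[ 0.0538 -0.0008  0.0558]
 [ 0.002  -0.0007  0.056 ]]
```

Call:
{"name": "play_rows", "arguments": {
  "series": [50,0.003,-0.001,0.012,0,0,0,50,0.004,-0.001,0.035,0,0,0,50,0.004,-0.001,0.06,0,0,0,50,0.004,-0.001,0.08,0,0,0,50,0.004,-0.001,0.089,0,0,0,50,0.004,-0.001,0.091,0,0,0,50,0.004,-0.001,0.091,0,0,0,50,0.004,-0.001,0.091,0,0,0]
}}

```text
time: 6.7
position: [0.5196, -0.0178, 0.0196]
tool_rot: [1.582, 2.712, 0.002]
ft_force: [-0.4, 0.6, 0.4]
grip_width: 0.498
```

Call:
{"name": "play_rows", "arguments": {
  "series": [0,0,0,0,0,0,0,0,0,0,0,0,0,0,0,0,0,0,0,0,0,0,0,0,0,0,0,0,0,0,0,0,0,0,0,0,0,0,0,0,0,0,0,0,0,0,0,0,0],
  "force": 40
}}

```text
time: 7.28
position: [0.519, -0.0177, 0.0189]
tool_rot: [1.582, 2.713, 0.002]
ft_force: [1.8, 1.3, -1.1]
grip_width: 0.112
```

Call:
{"name": "play_rows", "arguments": {
  "series": [0,0,0,-0.003,0,0,0,0,0,0,-0.01,0,0,0,0,0,0,-0.025,0,0,0,0,0,0,-0.05,0,0,0,0,0,0,-0.08,0,0,0,0,0,0,-0.115,0,0,0,0,0,0,-0.15,0,0,0,0,0,0,-0.18,0,0,0,0,0,0,-0.205,0,0,0,0,0,0,-0.22,0,0,0]
}}

```text
time: 8.12
position: [0.5184, -0.0176, 0.2412]
tool_rot: [1.581, 2.712, -0.001]
ft_force: [-0.1, -0.2, -6.9]
grip_width: 0.111
```

Call:
{"name": "play_rows", "arguments": {
  "series": [0,0,0,-0.003,0,0,0,0,0,0,-0.003,0,0,0,0,0,0,-0.003,0,0,0]
}}

```text
time: 8.37
position: [0.517, -0.0181, 0.24]
tool_rot: [-1.582, -2.711, 0.003]
ft_force: [-0.3, 0.3, -7.9]
grip_width: 0.111
```

```bash
python3 snap.py ti4; python3 - <<'E'
from h import *
from bench import *
s=get_state();print(s["position"],s["ft_force"],s["torque"],s["grip_width"]);R=down(-.68);sh,rv=go(s,np.array([.4731,.3770,.245]),R)
E
```

```text
[ 0.51686482 -0.01804041  0.23962486] [-0.38050124  0.05801743 -6.95653154] [ 0.02314744 -0.1448955   0.05239035] 0.11288548012844281
shift [ 0.3654  0.1564 -0.0051] len 0.397 rot [-0.23 -0.   68.46]
```

View pics/ti4_wrist.png

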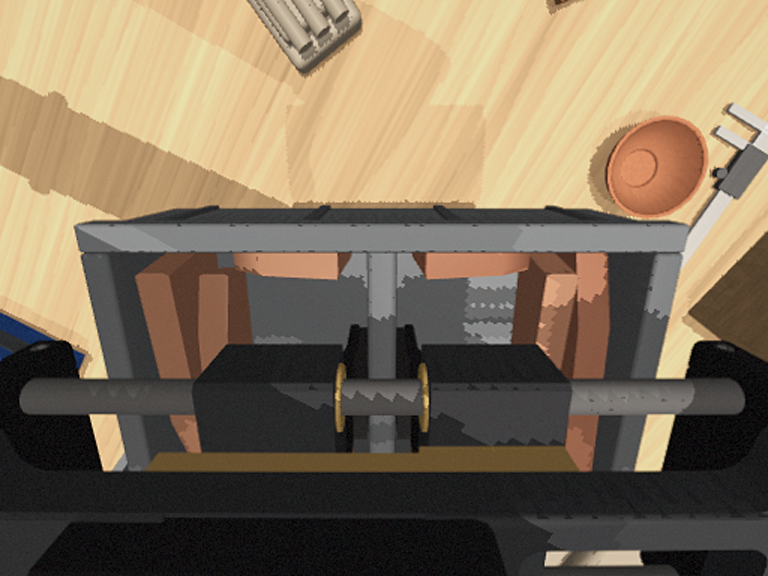

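The tile tray is held level, with its far rim corners at (75,224) and (687,224). Next, its offset in the hand.

```bash
python3 - <<'E'
from h import *
d=pickle.load(open("ti4.pkl","rb"));s=d["state"];R=toolR(s)
q=np.array([(76,225),(686,225),(381,225),(383,252)])/1.5
P=onz(d["wrist"],q,s["position"][2]+.045);print(((P-s["position"])@R).round(4))
E
```

```text
[[ 0.0614 -0.0917 -0.0447]
 [ 0.0616  0.0889 -0.0452]
 [ 0.0614 -0.0012 -0.0449]
 [ 0.0532 -0.0006 -0.0449]]
```

Call:
{"name": "play_rows", "arguments": {
  "series": [0,0.002,0.001,0,0,0,0.4,0,0.009,0.004,0,0,0,1.7,0,0.022,0.009,0,0,0,4.1,0,0.04,0.017,0,0,0,7.5,0,0.06,0.026,-0.001,0,0,11.3,0,0.082,0.035,-0.001,0,0,15.4,0,0.106,0.045,-0.002,0,0,19.8,0,0.13,0.056,-0.002,0,0,24.3,0,0.155,0.066,-0.003,0,0,29,0,0.183,0.078,-0.003,0,0,34]
}}

```text
time: 9.25
position: [0.4954, 0.1799, 0.2435]
tool_rot: [-2.313, -2.126, 0.003]
ft_force: [0.4, -1.2, -7.0]
grip_width: 0.11
```

Call:
{"name": "play_rows", "arguments": {
  "series": [0,0.029,-0.006,-0.001,0,0,5,0,0.056,-0.011,-0.001,0,0,10,0,0.082,-0.016,-0.001,0,0,14.5,0,0.107,-0.02,-0.002,0,0,19,0,0.131,-0.025,-0.002,0,0,23,0,0.152,-0.029,-0.002,0,0,27,0,0.17,-0.032,-0.003,0,0,30.2,0,0.183,-0.035,-0.003,0,0,32.5,0,0.191,-0.037,-0.003,0,0,34,0,0.195,-0.037,-0.003,0,0,34.4]
}}

```text
time: 10.08
position: [0.4728, 0.3787, 0.2459]
tool_rot: [-2.832, -1.357, 0.005]
ft_force: [-0.1, 0.5, -6.7]
grip_width: 0.11
```

Call:
{"name": "play_rows", "arguments": {
  "series": [0,0,0,0,0,0,0,0,0,0,0,0,0,0,0,0,0,0,0,0,0]
}}

```text
time: 10.33
position: [0.4751, 0.3758, 0.2469]
tool_rot: [2.834, 1.353, -0.002]
ft_force: [0.5, -0.1, -6.9]
grip_width: 0.113
```

```bash
python3 snap.py ti5; python3 - <<'E'
from h import *
from bench import *
s=get_state();print(s["position"],s["ft_force"],s["torque"],s["grip_width"]);R=down(-.68);sh,rv=go(s,np.array([.4731,.3770,.159]),R)
E
```

```text
[0.47513875 0.37580112 0.24711899] [ 0.3435992  -0.71335866 -5.91194759] [-0.01690974 -0.10124991 -0.00131374] 0.11363759477967339
shift [-0.0003 -0.0024  0.0881] len 0.088 rot [ 0.03  0.06 -0.02]
```

View pics/ti5_wrist.png

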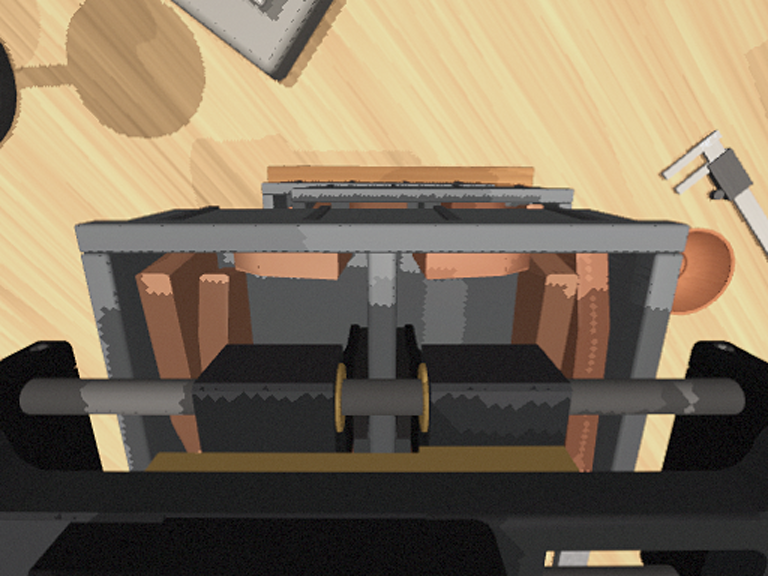

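Hover picture: the held tray's far rim is at row 224. Beyond and below it is second's far rim at row ~188, from (291,189) to (573,189), with the bottom tray's lip to the left at x=263. I can measure the relative offset in this one image.

```bash
python3 - <<'E'
from h import *
d=pickle.load(open("ti5.pkl","rb"));s=d["state"];R=toolR(s);w=d["wrist"]
zoom(w,"pics/ti5_z.png",165,100,395,180,3.4)
q=np.array([(291,188.5),(573,188.5)])/1.5
P=onz(w,q,.1455);print(((P-s["position"])@R).round(4))
q=np.array([(77,225),(686,225)])/1.5
P=onz(w,q,s["position"][2]+.045);print(((P-s["position"])@R).round(4))
E
```

```text
[[ 0.0614 -0.0584  0.1013]
 [ 0.0616  0.1239  0.1014]]
[[ 0.0606 -0.09   -0.0451]
 [ 0.0607  0.09   -0.0451]]
```

View pics/ti5_z.png

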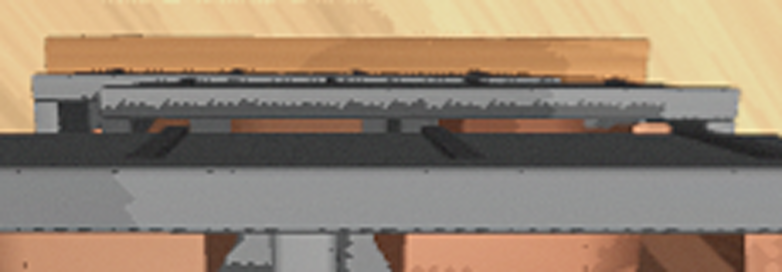

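In-image offset: second's centre is at tool y +0.033 and x about -0.0005. A tool-y correction of -2.3 mm gives the 35.5 mm stagger, agreeing with the earlier measurement. Lowering.

Call:
{"name": "play_rows", "arguments": {
  "series": [0,0,-0.001,0.005,0,0,0,0,0,-0.002,0.018,0,0,0,0,0,-0.002,0.035,0,0,0,0,0,-0.002,0.052,0,0,0,0,0,-0.002,0.066,0,0,0,0,0,-0.002,0.074,0,0,0,0,0,-0.002,0.076,0,0,0,0,0,-0.002,0.076,0,0,0,0,0,-0.002,0.076,0,0,0]
}}

```text
time: 11.13
position: [0.4733, 0.3787, 0.1722]
tool_rot: [-2.834, -1.355, -0.002]
ft_force: [0.3, -0.7, -7.0]
grip_width: 0.109
```

```bash
python3 snap.py ti6; python3 - <<'E'
from h import *
from bench import *
s=get_state();print(s["position"],s["ft_force"],s["torque"],s["grip_width"]);R=down(-.68);sh,rv=go(s,np.array([.4731,.3770,.159]),R)
E
```

```text
[0.4734518  0.37893232 0.17255224] [ 0.99730612  0.49048268 -6.54669408] [-0.03872673 -0.02690857  0.01214155] 0.11331255086764011
shift [-0.0017  0.0009  0.0135] len 0.014 rot [ 0.02 -0.1   0.06]
```

View pics/ti6_wrist.png

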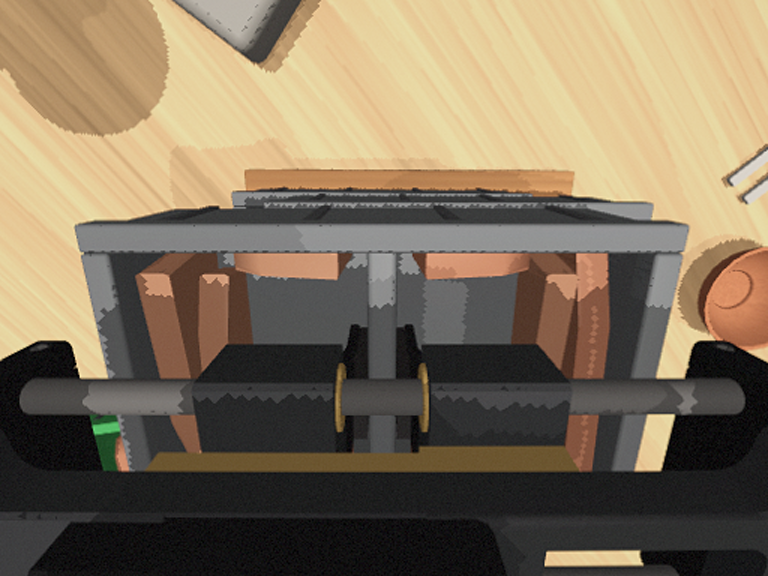

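```bash
python3 - <<'E'
from h import *
d=pickle.load(open("ti6.pkl","rb"));s=d["state"];R=toolR(s);w=d["wrist"]
zoom(w,"pics/ti6_z.png",145,115,445,175,2.6)
q=np.array([(265,203.5),(652.5,203.5)])/1.5
P=onz(w,q,.1455);print(((P-s["position"])@R).round(4))
q=np.array([(77,225),(686.5,225)])/1.5
P=onz(w,q,s["position"][2]+.045);print(((P-s["position"])@R).round(4))
E
```

```text
[[ 0.0594 -0.0545  0.0267]
 [ 0.0597  0.1273  0.0268]]
[[ 0.0605 -0.0901 -0.0449]
 [ 0.0607  0.0903 -0.0449]]
```

View pics/ti6_z.png

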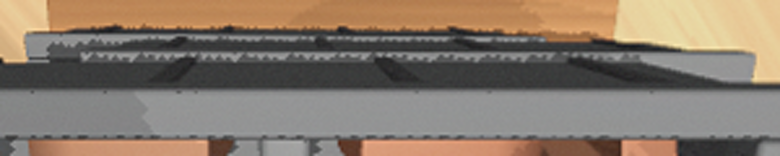

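Relative offset now: 36.3 mm lengthwise and about 1 mm sideways. Lowering slowly with a 1 mm correction.

Call:
{"name": "play_rows", "arguments": {
  "series": [0,-0.001,0.001,0.002,0,0,0,0,-0.001,0.001,0.004,0,0,0,0,-0.001,0.001,0.006,0,0,0,0,-0.001,0.001,0.008,0,0,0,0,-0.001,0.001,0.009,0,0,0,0,-0.001,0.001,0.01,0,0,0,0,-0.001,0.001,0.011,0,0,0,0,-0.001,0.001,0.012,0,0,0,0,-0.001,0.001,0.012,0,0,0,0,-0.001,0.001,0.012,0,0,0]
}}

```text
time: 12.02
position: [0.4731, 0.3769, 0.1595]
tool_rot: [2.834, 1.355, -0.0]
ft_force: [-0.1, 0.4, -7.7]
grip_width: 0.112
```

Call:
{"name": "play_rows", "arguments": {
  "series": [0,0,0,0.001,0,0,0,0,0,0,0.001,0,0,0,0,0,0,0.002,0,0,0,0,0,0,0.002,0,0,0]
}}

```text
time: 12.35
position: [0.4734, 0.3771, 0.1589]
tool_rot: [2.834, 1.354, 0.001]
ft_force: [-2.5, -3.1, 3.4]
grip_width: 0.112
```

Contact at TCP z 0.159, the expected seated height. The load has transferred, so I release.

Call:
{"name": "play_rows", "arguments": {
  "series": [50,0,0,0,0,0,0,50,0,0,0,0,0,0,50,0,0,0,0,0,0,50,0,0,0,0,0,0,50,0,0,0,0,0,0]
}}

```text
time: 12.77
position: [0.4733, 0.377, 0.1575]
tool_rot: [-2.834, -1.355, -0.001]
ft_force: [0.1, 0.6, -0.0]
grip_width: 0.408
```

Call:
{"name": "play_rows", "arguments": {
  "series": [50,0,0,-0.005,0,0,0,50,0,0,-0.02,0,0,0,50,0,0,-0.05,0,0,0,50,0,0,-0.085,0,0,0,50,-0.02,0,-0.12,0,0,0,50,-0.05,0,-0.15,0,0,0,50,-0.08,0,-0.17,0,0,0,50,-0.09,0,-0.175,0,0,0,50,-0.09,0,-0.175,0,0,0,50,-0.09,0,-0.175,0,0,0]
}}

```text
time: 13.6
position: [0.4171, 0.3066, 0.3332]
tool_rot: [2.834, 1.352, 0.003]
ft_force: [-0.3, 0.2, -0.5]
grip_width: 0.501
```

```bash
python3 snap.py tp1 wrist scene top;  python3 - <<'E'
from h import *
w=pickle.load(open("tp1.pkl","rb"))["wrist"]
zoom(w,"pics/tp1_z.png",135,0,375,170,3.2)
E
```

```text
(no output)
```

View pics/tp1_z.png

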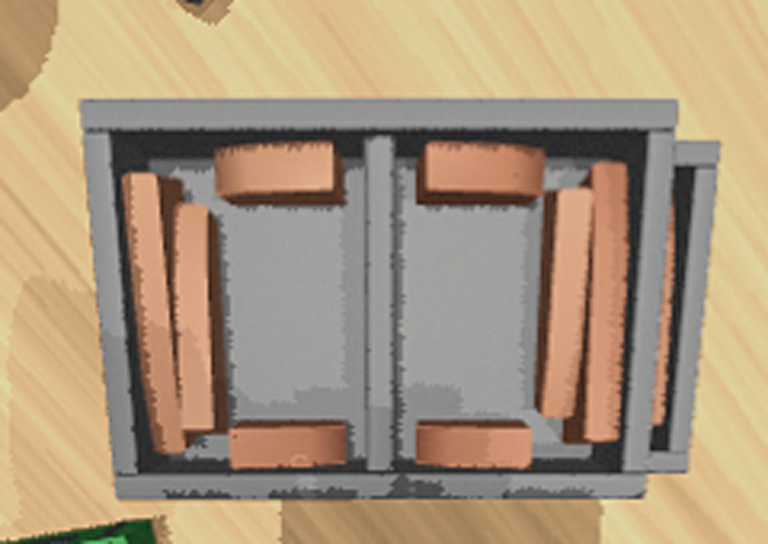

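View pics/tp1_scene.png

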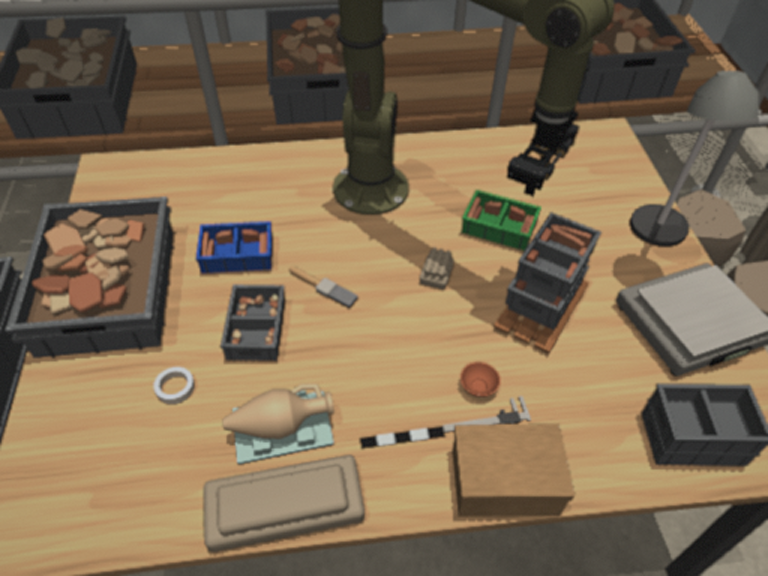

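The tile tray stands staggered on the stack, with its top corners in the crop near (80,100), (678,100), (642,497) and (117,497). Second's +x lip shows at (719,142)–(687,472). I'll measure it from these.

```bash
python3 - <<'E'
from h import *
from bench import *
w=pickle.load(open("tp1.pkl","rb"))["wrist"]
r=lambda L: np.array([((x+.5)/3.2-.5+135,(y+.5)/3.2-.5) for x,y in L])
q=r([(80,100),(678,100),(643,498),(117,497)])
for z in (.199,.202,.204,.206): c,a=fitrect(onz(w,q,z))
c,a=fitrect(onz(w,q,.204))
l=r([(719,142),(687,472)]);P=onz(w,l,.146);print(P.round(4),np.linalg.norm(P[1]-P[0]))
u=np.array([np.cos(a),np.sin(a)])
for p in P: print("second +x edge along u rel tile ctr",(p[:2]-c[:2])@u,"v",(p[:2]-c[:2])@[-u[1],u[0]])
E
```

```text
center [0.4727 0.3764 0.199 ] lens [0.1855 0.1246 0.1848 0.124 ] long yaw -0.6807
center [0.4727 0.3763 0.202 ] lens [0.1836 0.1234 0.183  0.1228] long yaw -0.6807
center [0.4726 0.3763 0.204 ] lens [0.1824 0.1225 0.1817 0.122 ] long yaw -0.6807
center [0.4726 0.3762 0.206 ] lens [0.1811 0.1217 0.1805 0.1211] long yaw -0.6807
center [0.4726 0.3763 0.204 ] lens [0.1824 0.1225 0.1817 0.122 ] long yaw -0.6807
[[0.6092 0.3451 0.146 ]
 [0.5327 0.2497 0.146 ]] 0.1223197858065451
second +x edge along u rel tile ctr 0.12573104393863022 v 0.06176395729765273
second +x edge along u rel tile ctr 0.12632382412882573 v -0.060554392149211475
```

Tile tray measured: stagger ≈ 35 mm, sideways ≈ 0.6 mm, yaw within 0.001 rad, rim at ≈ 0.203 m. It's seated. On to the sherd tray, with a second view for its height.

```bash
python3 - <<'E'
from h import *
from bench import *
s=get_state()
R=down(-.13); p=np.array([.4803,-.329,.2])-.09*R[:,0]+.06*R[:,1];print(p); 
go(s,np.array([.50,.0,.27]),down(-.4)); 
s2=dict(s);s2["position"]=np.array([.50,0,.27]);s2["tool_rot"]=Ro.from_matrix(down(-.4)).as_rotvec();go(s2,p,R)
E
```

```text
[ 0.52812664 -0.42601862  0.2       ]
shift [-0.1868  0.2577  0.0614] len 0.324 rot [ -0.1    0.05 -15.95]
shift [-0.3814  0.1918  0.07  ] len 0.433 rot [ -0.    -0.   -15.47]
```

Call:
{"name": "play_rows", "arguments": {
  "series": [50,-0.008,0.01,0.001,0,0,-0.5,50,-0.026,0.034,0.005,0,0,-2,50,-0.047,0.063,0.012,0,0,-4,50,-0.068,0.093,0.02,0,0,-6,50,-0.089,0.122,0.028,0,0,-8,50,-0.11,0.152,0.035,0,0,-9.5,50,-0.131,0.181,0.042,0,0,-11,50,-0.151,0.209,0.049,0,0,-13,50,-0.17,0.235,0.056,0,0,-14.5,50,-0.187,0.258,0.061,0,0,-16]
}}

```text
time: 14.58
position: [0.5001, -0.0025, 0.2694]
tool_rot: [-2.615, -1.736, 0.003]
ft_force: [0.3, 0.3, -0.1]
grip_width: 0.502
```

Call:
{"name": "play_rows", "arguments": {
  "series": [50,-0.03,0.016,0.005,0,0,-1,50,-0.065,0.033,0.012,0,0,-2.5,50,-0.1,0.05,0.018,0,0,-4,50,-0.136,0.068,0.025,0,0,-5.5,50,-0.172,0.086,0.032,0,0,-7,50,-0.208,0.105,0.038,0,0,-8.5,50,-0.244,0.123,0.045,0,0,-10,50,-0.28,0.141,0.052,0,0,-11.5,50,-0.315,0.158,0.058,0,0,-13,50,-0.346,0.174,0.064,0,0,-14.5]
}}

```text
time: 15.42
position: [0.5254, -0.3893, 0.2045]
tool_rot: [-2.375, -2.052, 0.002]
ft_force: [0.5, -0.5, 0.1]
grip_width: 0.499
```

Call:
{"name": "play_rows", "arguments": {
  "series": [50,-0.018,0.01,0.003,0,0,-0.5,50,-0.03,0.016,0.006,0,0,-1,50,-0.03,0.016,0.006,0,0,-1,50,-0.03,0.016,0.006,0,0,-1]
}}

```text
time: 15.75
position: [0.5372, -0.4183, 0.1988]
tool_rot: [-2.357, -2.071, -0.0]
ft_force: [-0.2, 1.4, -0.3]
grip_width: 0.501
```

```bash
python3 snap.py sh2; python3 - <<'E'
from h import *
d=pickle.load(open("sh2.pkl","rb"));w=d["wrist"];print(d["state"]["position"])
pc=proj(w,[.4803,-.329,.064])[0];print(pc)
q=corners(w,tuple(map(float,pc)),dbg="pics/sh2_c.png",box=(int(pc[0])-110,10,int(pc[0])+105,165));print(q.round(1).tolist())
w1=pickle.load(open("sh1.pkl","rb"))["wrist"]
q1=corners(w1,(250,95),box=(150,20,350,165))
T=[]
for a in q1:
    p=onz(w1,[a],.064)[0];b=q[np.argmin(np.linalg.norm(onz(w,q,.064)-p,axis=1))]
    x,e=tri([(w1,a),(w,b)]);T.append(x);print(x.round(4),np.round(e,4))
fitrect(np.array(T));c,a=fitrect(onz(w,q,.063))
E
```

```text
[ 0.53719055 -0.41834183  0.19875684]
[191.78015175 105.11566457]
[[278.5, 42.0], [275.3999938964844, 161.0], [115.69999694824219, 161.0], [97.9000015258789, 42.0]]
[ 0.3976 -0.2563  0.0633] [0.0001 0.0001]
[ 0.5786 -0.28    0.063 ] [0.0003 0.0003]
[ 0.5625 -0.4009  0.0651] [0.0004 0.0004]
[ 0.3821 -0.3777  0.0633] [0.0001 0.0001]
center [ 0.4802 -0.3287  0.0637] lens [0.1826 0.122  0.1819 0.1224] long yaw -0.129
center [ 0.4801 -0.3288  0.063 ] lens [0.1217 0.1821 0.1223 0.1827] long yaw -0.1298
```

View pics/sh2_c.png

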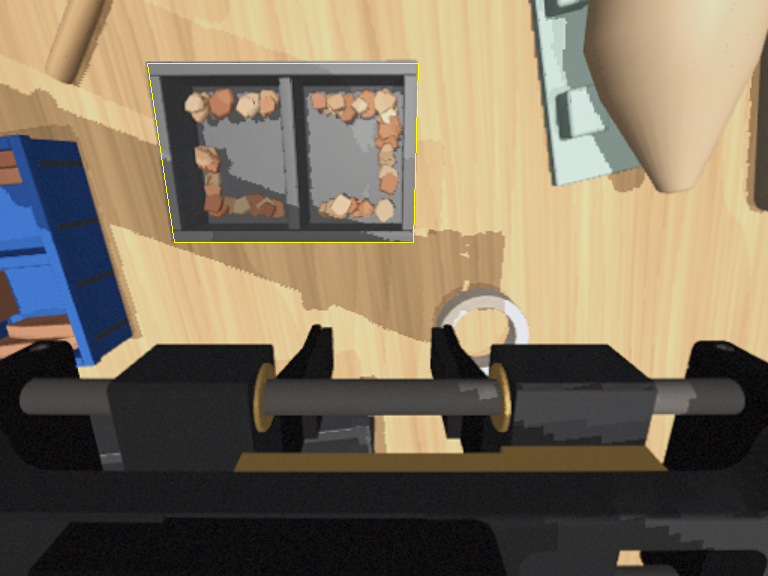

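```bash
python3 - <<'E'
from h import *
from bench import *
s=get_state();R=down(-.1295);go(s,np.array([.4802,-.3288,.11]),R)
w=pickle.load(open("sh2.pkl","rb"))["wrist"]
P=onz(w,np.array([(585,60),(640,165)])/1.5,.08);print(((P-[.4802,-.3288,0])@R).round(3))
E
```

```text
shift [ 0.0803 -0.068   0.0902] len 0.139 rot [-0.12 -0.15  0.1 ]
[[ 0.059  0.196 -0.08 ]
 [-0.005  0.243 -0.08 ]]
```

Clearance to the amphora is about 100 mm. Approach.

Call:
{"name": "play_rows", "arguments": {
  "series": [50,0.014,-0.012,0.015,0,0,0,50,0.038,-0.032,0.042,0,0,0,50,0.062,-0.052,0.07,0,0,0,50,0.076,-0.064,0.086,0,0,0,50,0.08,-0.068,0.09,0,0,0,50,0.08,-0.068,0.09,0,0,0,50,0.08,-0.068,0.09,0,0,0]
}}

```text
time: 16.38
position: [0.481, -0.3314, 0.113]
tool_rot: [2.357, 2.073, 0.0]
ft_force: [1.2, -1.3, 0.5]
grip_width: 0.501
```

```bash
python3 snap.py sh3; python3 - <<'E'
from h import *
from bench import *
s=get_state();R=down(-.1295);go(s,np.array([.4802,-.3288,.0195]),R);print(s["position"])
E
```

```text
shift [ 0.0035 -0.002   0.0939] len 0.094 rot [0.18 0.13 0.02]
[ 0.48148848 -0.33225145  0.1134599 ]
```

View pics/sh3_wrist.png

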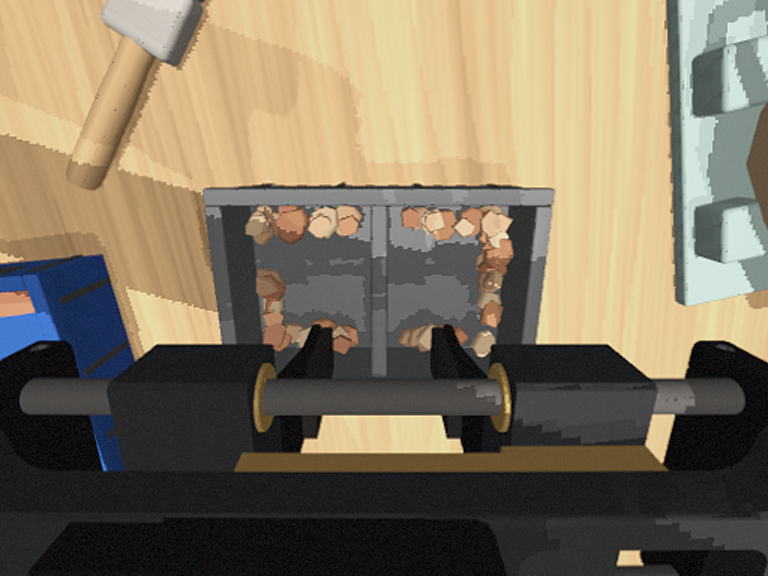

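The fingers at (319,330) and (445,330) are astride the web at x=379, and the floor under them is clear. Down and grip.

Call:
{"name": "play_rows", "arguments": {
  "series": [50,0.003,-0.001,0.012,0,0,0,50,0.004,-0.002,0.035,0,0,0,50,0.004,-0.002,0.06,0,0,0,50,0.004,-0.002,0.08,0,0,0,50,0.004,-0.002,0.09,0,0,0,50,0.004,-0.002,0.093,0,0,0,50,0.004,-0.002,0.093,0,0,0,50,0.004,-0.002,0.093,0,0,0]
}}

```text
time: 17.1
position: [0.4795, -0.3275, 0.0196]
tool_rot: [2.359, 2.072, 0.001]
ft_force: [0.2, -0.3, 0.4]
grip_width: 0.5
```

Call:
{"name": "play_rows", "arguments": {
  "series": [0,0,0,0,0,0,0,0,0,0,0,0,0,0,0,0,0,0,0,0,0,0,0,0,0,0,0,0,0,0,0,0,0,0,0,0,0,0,0,0,0,0,0,0,0,0,0,0,0],
  "force": 40
}}

```text
time: 17.68
position: [0.4788, -0.327, 0.0189]
tool_rot: [2.36, 2.073, 0.0]
ft_force: [1.1, -0.4, 0.7]
grip_width: 0.107
```

Call:
{"name": "play_rows", "arguments": {
  "series": [0,0,0,-0.003,0,0,0,0,0,0,-0.01,0,0,0,0,0,0,-0.025,0,0,0,0,0,0,-0.05,0,0,0,0,0,0,-0.085,0,0,0,0,0,0,-0.125,0,0,0,0,0,0,-0.165,0,0,0,0,0,0,-0.205,0,0,0,0,0,0,-0.24,0,0,0,0,0,0,-0.265,0,0,0]
}}

```text
time: 18.52
position: [0.4787, -0.3268, 0.2876]
tool_rot: [2.358, 2.071, 0.0]
ft_force: [0.6, -0.5, -4.4]
grip_width: 0.114
```

Call:
{"name": "play_rows", "arguments": {
  "series": [0,0,0,-0.012,0,0,0,0,0,0,-0.016,0,0,0,0,0,0,-0.016,0,0,0,0,0,0,-0.016,0,0,0]
}}

```text
time: 18.85
position: [0.4775, -0.3264, 0.2973]
tool_rot: [-2.358, -2.071, 0.002]
ft_force: [0.1, -1.1, -4.6]
grip_width: 0.112
```

```bash
python3 snap.py sh4; python3 - <<'E'
from h import *
from bench import *
s=get_state();print(s["position"],s["ft_force"],s["torque"],s["grip_width"])
m=np.array([.53,-.03,.30]);go(s,m,down(-.4))
s2=dict(s);s2["position"]=m;s2["tool_rot"]=Ro.from_matrix(down(-.4)).as_rotvec();go(s2,[.5003,.3543,.30],down(-.68))
E
```

```text
[ 0.47730742 -0.32632302  0.29692393] [-0.08798823  0.00766106 -4.51686486] [ 0.00409429 -0.09588712 -0.0382134 ] 0.11091391969678777
shift [ 0.3006  0.014  -0.0025] len 0.301 rot [-0.25 -0.09 15.51]
shift [ 0.3424 -0.177   0.    ] len 0.385 rot [-0.   -0.   16.04]
```

View pics/sh4_wrist.png

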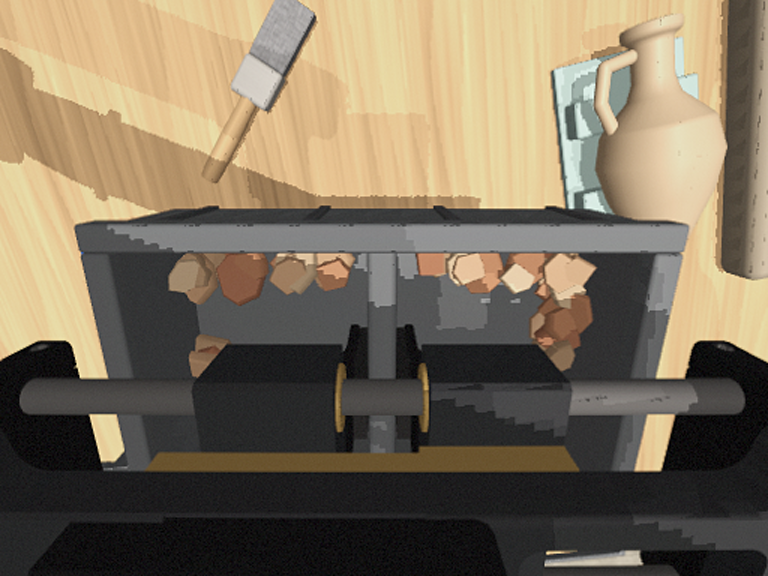

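The sherd tray is held level and centred, with rim corners at (76,224) and (687,224), the same as the tile tray in the hand. Carrying it round at TCP z ≈ 0.30: its underside is at 0.28, against the tile rim at 0.204.

Call:
{"name": "play_rows", "arguments": {
  "series": [0,0.003,0,0,0,0,0.2,0,0.012,0.001,0,0,0,0.7,0,0.03,0.001,0,0,0,1.6,0,0.056,0.003,-0.001,0,0,3,0,0.088,0.004,-0.001,0,0,4.6,0,0.124,0.006,-0.001,0,0,6.4,0,0.162,0.008,-0.002,0,0,8.4,0,0.202,0.01,-0.002,0,0,10.4,0,0.242,0.011,-0.002,0,0,12.5,0,0.278,0.013,-0.003,0,0,14.3]
}}

```text
time: 19.73
position: [0.5265, -0.0488, 0.302]
tool_rot: [-2.599, -1.763, 0.001]
ft_force: [1.0, 0.3, -4.5]
grip_width: 0.111
```

Call:
{"name": "play_rows", "arguments": {
  "series": [0,0.031,-0.003,0,0,0,2,0,0.062,-0.012,0,0,0,3.5,0,0.096,-0.027,0,0,0,5,0,0.13,-0.044,0,0,0,6.5,0,0.164,-0.062,0,0,0,8,0,0.198,-0.08,0,0,0,9.5,0,0.23,-0.097,0,0,0,11,0,0.261,-0.113,0,0,0,12.5,0,0.289,-0.128,0,0,0,14,0,0.312,-0.14,0,0,0,15]
}}

```text
time: 20.57
position: [0.5102, 0.2926, 0.3021]
tool_rot: [-2.806, -1.411, 0.001]
ft_force: [-0.6, -0.0, -3.3]
grip_width: 0.112
```

```bash
python3 - <<'E'
from h import *
from bench import *
s=get_state();print(s["position"],s["qd"].round(2));go(s,[.5003,.3543,.30],down(-.68))
E
```

```text
[0.51022818 0.29256988 0.30208453] [-0.62  0.35 -0.06 -0.29  0.29  0.09 -0.84]
shift [ 0.0436 -0.0448  0.0021] len 0.063 rot [-0.09  0.01  2.35]
```

Call:
{"name": "play_rows", "arguments": {
  "series": [0,0.015,-0.016,0,0,0,1,0,0.027,-0.029,0,0,0,1.6,0,0.036,-0.038,0.001,0,0,2,0,0.041,-0.043,0.001,0,0,2.3,0,0.044,-0.046,0.001,0,0,2.3,0,0.044,-0.046,0.001,0,0,2.3,0,0.044,-0.046,0.001,0,0,2.3]
}}

```text
time: 21.15
position: [0.5021, 0.3509, 0.3013]
tool_rot: [2.835, 1.351, -0.001]
ft_force: [0.3, -0.0, -4.2]
grip_width: 0.114
```

```bash
python3 snap.py sh5; python3 - <<'E'
from h import *
from bench import *
s=get_state();print(s["position"],s["ft_force"],s["grip_width"]);go(s,[.5003,.3543,.217],down(-.68))
w=pickle.load(open("sh5.pkl","rb"))["wrist"];zoom(w,"pics/sh5_z.png",110,90,370,180,3)
E
```

```text
[0.50243593 0.35046151 0.30141418] [ 0.92607685 -0.49924757 -4.83958089] 0.1128577319281103
shift [ 0.0017 -0.0041  0.0844] len 0.085 rot [ 0.04  0.04 -0.14]
```

View pics/sh5_z.png

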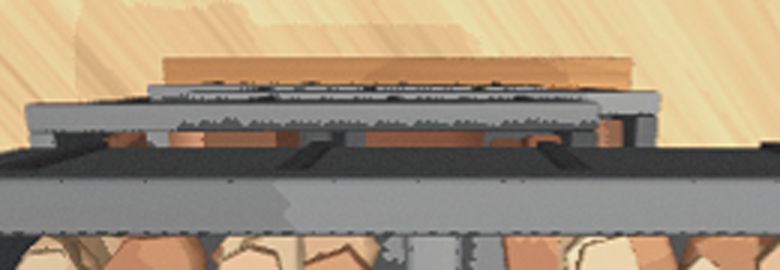

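The tile tray's far rim is visible below the held tray, from (27,103) to (598,101) in the crop.

```bash
python3 - <<'E'
from h import *
d=pickle.load(open("sh5.pkl","rb"));s=d["state"];R=toolR(s);w=d["wrist"]
q=np.array([(110+27/3,90+103/3),(110+598/3,90+101.5/3)])
P=(onz(w,q,.203)-s["position"])@R;print(P.round(4),P.mean(0).round(4))
q=np.array([(77,225),(686.5,225)])/1.5
P=(onz(w,q,s["position"][2]+.045)-s["position"])@R;print(P.round(4),P.mean(0).round(4))
E
```

```text
[[ 0.0629 -0.1294  0.0982]
 [ 0.0633  0.0526  0.0983]] [ 0.0631 -0.0384  0.0983]
[[ 0.0605 -0.09   -0.0451]
 [ 0.0607  0.0902 -0.045 ]] [ 0.0606  0.0001 -0.0451]
```

Call:
{"name": "play_rows", "arguments": {
  "series": [0,0.001,-0.001,0.005,0,0,0,0,0.001,-0.002,0.018,0,0,0,0,0.001,-0.003,0.035,0,0,0,0,0.001,-0.003,0.052,0,0,0,0,0.001,-0.003,0.064,0,0,0,0,0.001,-0.003,0.07,0,0,0,0,0.001,-0.003,0.072,0,0,0,0,0.001,-0.003,0.072,0,0,0,0,0.001,-0.003,0.072,0,0,0]
}}

```text
time: 21.95
position: [0.5006, 0.3546, 0.2303]
tool_rot: [-2.835, -1.352, -0.002]
ft_force: [-0.5, -0.7, -3.1]
grip_width: 0.114
```

```bash
python3 snap.py sh6; python3 - <<'E'
from h import *
from bench import *
s=get_state();print(s["position"],s["ft_force"],s["grip_width"]);go(s,[.5003,.3543,.217],down(-.68))
w=pickle.load(open("sh6.pkl","rb"))["wrist"];zoom(w,"pics/sh6_z.png",40,100,440,180,2)
E
```

```text
[0.50059895 0.35471956 0.23052451] [ 0.97119382  0.16662054 -2.88450995] 0.11165884531948096
shift [-0.0005  0.      0.0135] len 0.014 rot [ 0.02 -0.09 -0.05]
```

View pics/sh6_z.png

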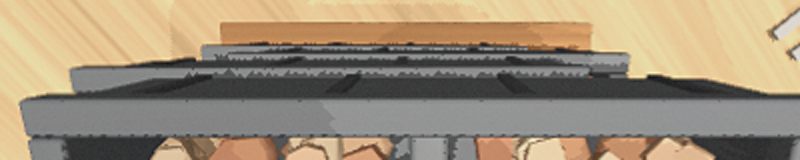

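```bash
python3 - <<'E'
from h import *
d=pickle.load(open("sh6.pkl","rb"));s=d["state"];R=toolR(s);w=d["wrist"]
q=np.array([(40+71/2,100+68/2),(40+591/2,100+67/2)])
P=(onz(w,q,.203)-s["position"])@R;print(P.round(4),P.mean(0).round(4))
E
```

```text
[[ 0.0606 -0.126   0.0273]
 [ 0.0609  0.057   0.0274]] [ 0.0608 -0.0345  0.0273]
```

The tile tray's centre is at tool y -34.5 mm relative to the held tray and in line sideways, so I lower on. First to 1.5 mm above, then touch.

Call:
{"name": "play_rows", "arguments": {
  "series": [0,0,0,0.002,0,0,0,0,0,0.001,0.004,0,0,0,0,0,0.001,0.006,0,0,0,0,0,0.001,0.008,0,0,0,0,0,0.001,0.01,0,0,0,0,0,0.001,0.011,0,0,0,0,0,0.001,0.012,0,0,0,0,0,0.001,0.013,0,0,0,0,0,0.001,0.013,0,0,0]
}}

```text
time: 22.75
position: [0.501, 0.3537, 0.217]
tool_rot: [2.835, 1.352, 0.0]
ft_force: [-1.2, -0.9, -1.2]
grip_width: 0.113
```

Call:
{"name": "play_rows", "arguments": {
  "series": [0,0,0,0.001,0,0,0,0,0,0,0.001,0,0,0,0,0,0,0.001,0,0,0]
}}

```text
time: 23.0
position: [0.501, 0.3537, 0.2169]
tool_rot: [2.835, 1.352, 0.001]
ft_force: [-2.5, -2.8, 6.6]
grip_width: 0.114
```

Contact at TCP z 0.217, the expected seat. Release and back off.

Call:
{"name": "play_rows", "arguments": {
  "series": [50,0,0,0,0,0,0,50,0,0,0,0,0,0,50,0,0,0,0,0,0,50,0,0,0,0,0,0,50,0,0,0,0,0,0]
}}

```text
time: 23.42
position: [0.5011, 0.3537, 0.2154]
tool_rot: [-2.836, -1.352, -0.0]
ft_force: [-0.4, -0.2, 0.1]
grip_width: 0.407
```

Call:
{"name": "play_rows", "arguments": {
  "series": [50,0,0,-0.005,0,0,0,50,0,0,-0.02,0,0,0,50,0,0,-0.05,0,0,0,50,0,0,-0.085,0,0,0,50,-0.02,0,-0.12,0,0,0,50,-0.05,0,-0.14,0,0,0,50,-0.08,0,-0.15,0,0,0,50,-0.09,0,-0.15,0,0,0,50,-0.09,0,-0.15,0,0,0,50,-0.09,0,-0.15,0,0,0]
}}

```text
time: 24.25
position: [0.4446, 0.2834, 0.3661]
tool_rot: [2.835, 1.35, 0.002]
ft_force: [0.8, 0.3, -0.1]
grip_width: 0.502
```

```bash
python3 snap.py fp1 wrist scene top;  python3 - <<'E'
from h import *
d=pickle.load(open("fp1.pkl","rb"))
zoom(d["wrist"],"pics/fp1_z.png",125,0,365,170,3.2)
zoom(d["scene"],"pics/fp1_sz.png",310,120,430,240,5)
E
```

```text
(no output)
```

View pics/fp1_z.png

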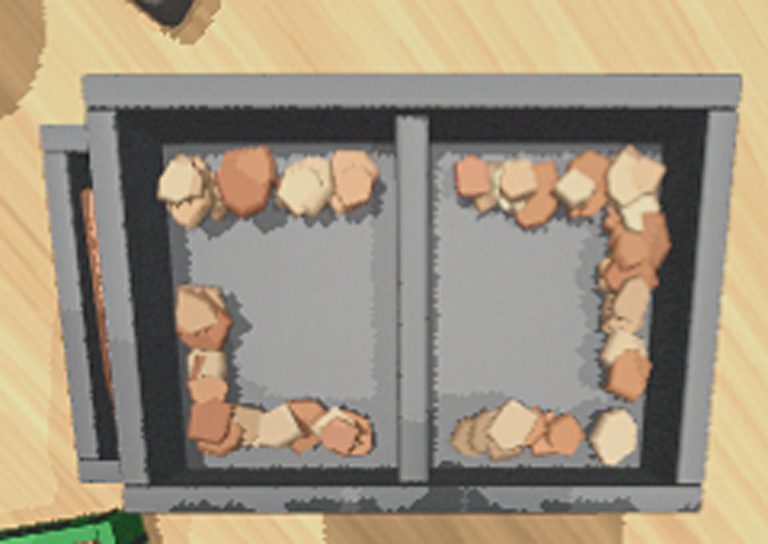

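View pics/fp1_sz.png

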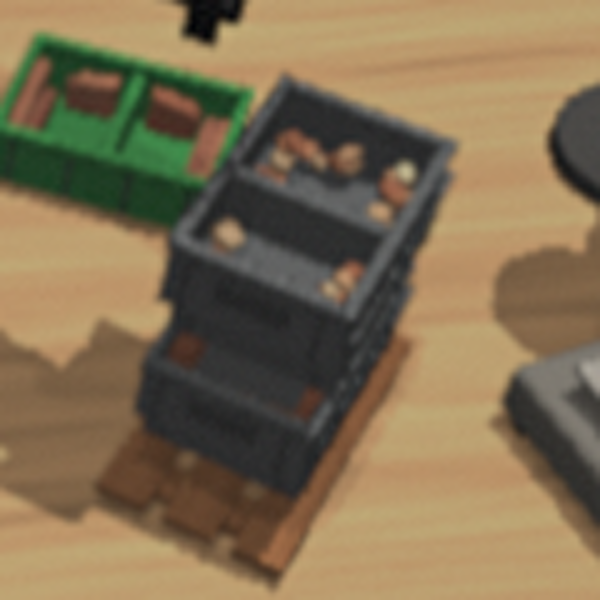

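View pics/fp1_scene.png

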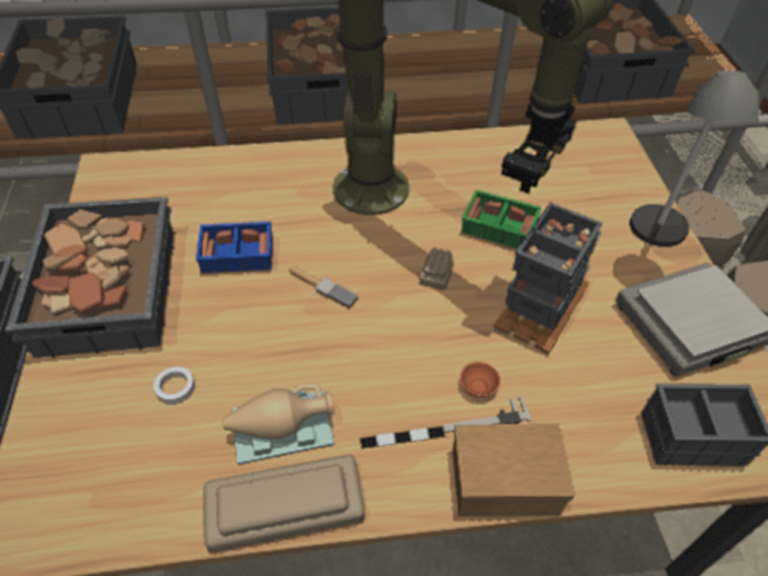

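Four staggered trays; the sherd tray's corners are (84,75), (741,75), (701,513) and (126,512) in the crop. The tile tray's end lip is at (41,126)–(81,482), and nothing on the bench looks disturbed. One more view for the height.

Call:
{"name": "play_rows", "arguments": {
  "series": [50,0,0.02,0,0,0,0,50,0,0.05,0,0,0,0,50,0,0.06,0,0,0,0,50,0,0.06,0,0,0,0,50,0,0.06,0,0,0,0]
}}

```text
time: 24.82
position: [0.4914, 0.2458, 0.3645]
tool_rot: [-2.834, -1.35, 0.003]
ft_force: [-0.0, 0.8, -0.1]
grip_width: 0.498
```

```bash
python3 snap.py fp2;  python3 - <<'E'
from h import *
d=pickle.load(open("fp2.pkl","rb"))
zoom(d["wrist"],"pics/fp2_z.png",60,0,300,170,3.2)
E
```

```text
(no output)
```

View pics/fp2_z.png

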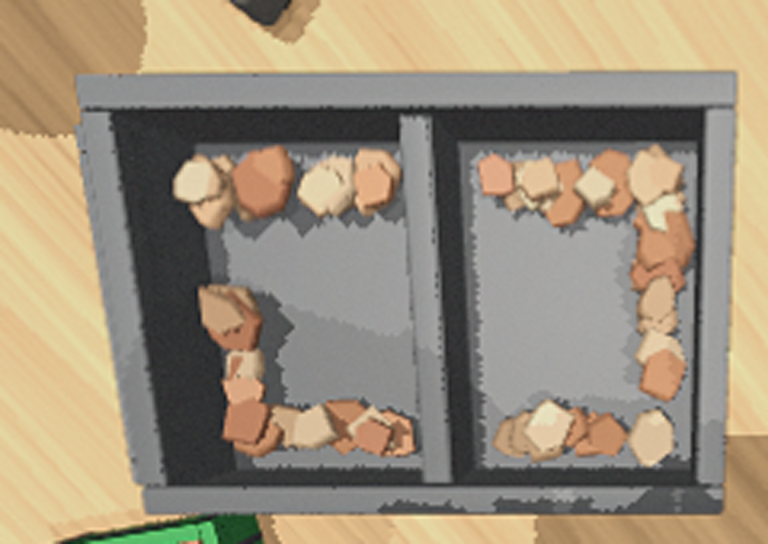

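```bash
python3 - <<'E'
from h import *
w1=pickle.load(open("fp1.pkl","rb"))["wrist"];w2=pickle.load(open("fp2.pkl","rb"))["wrist"]
r=lambda L,x0: np.array([((x+.5)/3.2-.5+x0,(y+.5)/3.2-.5) for x,y in L])
q1=r([(84,75),(741.5,75),(701.5,513),(125,512)],125);q2=r([(77,74),(737,71),(722.5,514),(143,514)],60)
T=np.array([tri([(w1,a),(w2,b)])[0] for a,b in zip(q1,q2)]);print(T.round(4));fitrect(T)
c,a=fitrect(onz(w1,q1,.261));fitrect(onz(w2,q2,.261))
u=np.array([np.cos(a),np.sin(a)]);v=np.array([-u[1],u[0]])
P=onz(w1,r([(41,126),(81,482)],125),.203)
for p in P: print("tile -x edge rel sherd",(p[:2]-c[:2])@u,(p[:2]-c[:2])@v)
print("rel second",(c[:2]-[.5005,.3547])@u,(c[:2]-[.5005,.3547])@v)
# bystanders: difference of before/after scene images
a0=pickle.load(open("im0.pkl","rb"))["top"]["frame"].astype(int);a1=pickle.load(open("fp1.pkl","rb"))["top"]["frame"].astype(int)
m=(abs(a0-a1).max(2)>50).astype(np.uint8);m=cv2.morphologyEx(m,cv2.MORPH_OPEN,np.ones((3,3)))
n,l,st,ce=cv2.connectedComponentsWithStats(m)
print(st[1:][st[1:,4]>25].tolist())
E
```

```text
[[0.4682 0.4584 0.2601]
 [0.6103 0.3431 0.2608]
 [0.5327 0.2474 0.2626]
 [0.3916 0.3624 0.2643]]
center [0.5007 0.3528 0.2619] lens [0.1831 0.1233 0.182  0.1229] long yaw -0.6829
center [0.5004 0.3526 0.261 ] lens [0.1826 0.1234 0.1837 0.1229] long yaw -0.6822
center [0.5003 0.3528 0.261 ] lens [0.1825 0.1236 0.1841 0.1236] long yaw -0.6807
tile -x edge rel sherd -0.12765360342440607 0.061595407506276845
tile -x edge rel sherd -0.12739364842684014 -0.060896659662954634
rel second 0.0012570501767580969 -0.0016884492940852191
[[82, 153, 154, 231, 6572], [230, 158, 55, 61, 1562], [140, 165, 30, 35, 483], [325, 171, 43, 57, 1702], [70, 178, 12, 11, 101], [131, 183, 22, 32, 384], [159, 210, 10, 12, 52], [132, 212, 7, 6, 33], [158, 264, 13, 17, 105], [143, 269, 11, 16, 80], [447, 277, 22, 19, 286], [436, 283, 8, 8, 39], [438, 283, 62, 22, 658], [156, 287, 7, 7, 42], [285, 288, 130, 63, 2844], [168, 293, 6, 9, 32], [420, 296, 15, 15, 114], [277, 300, 235, 84, 7872], [246, 341, 7, 7, 40], [238, 362, 10, 18, 105]]
```

View pics/fp1_top.png

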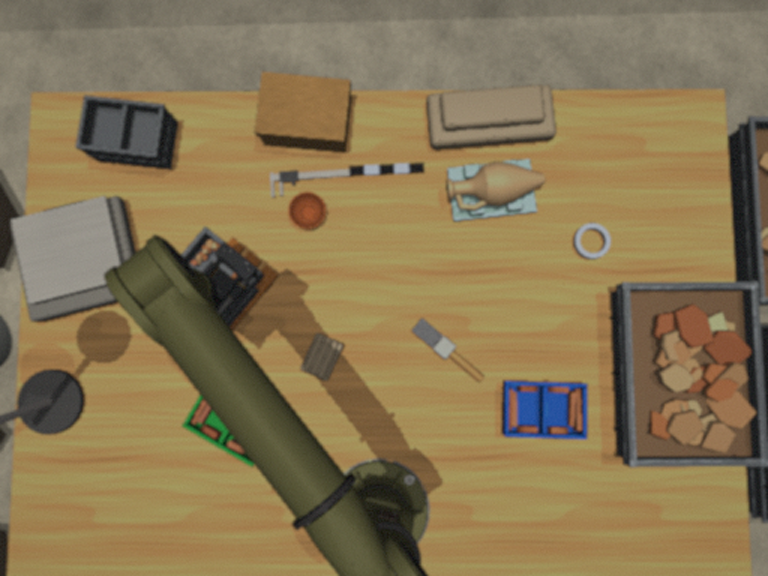

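Sherd rim at z 0.262 (expected 0.262), stagger to the tile tray ≈ 35.5–36 mm, and within 2 mm of being over second. The brush, tape, amphora, dish, caliper and scale bar are where they were, and the gripper is clear. Handing in.

```bash
python3 -c "
from bench import *
s=get_state();print(s['time'],s['position'],s['ft_force'],abs(s['qd']).max())
print(close_job())"
```

```text
24.8667 [0.49052424 0.24688173 0.36498365] [0.32616198 0.17703193 0.93462045] 0.021565286101452915
the job is handed in; nothing more can be done
None
```

I set the tile tray on the stack, then the sherd tray on top of it. Each was gripped by its web, carried level and lowered slowly until it took its own weight. I handed the job in at about 24.9 s, with the gripper clear of everything.

| Last check | Tile tray | Sherd tray |
|---|---|---|
| Lengthwise shift | about 35 mm along the second tray's -x | about 36 mm back from the tile tray |
| Sideways | about 0.6 mm from the second tray | within 2 mm of the second tray |
| Yaw to the tray below | about 0.002 rad | about 0.002 rad |
| Rim height | about 0.202 m by apparent size (expected 0.204) | 0.262 m from two views (expected 0.262) |

- **Seating:** both trays touched down at the gripper heights expected for a seated tray, 0.159 and 0.217 m.
- **Level:** I judged this from the rim corners of the sherd tray, whose heights scattered by about 4 mm, which is measurement noise. The tile tray's level was not measured separately.
- **Rest of the bench:** I compared the before and after pictures by eye and saw none of the bystanders in view displaced. The arm hid part of the final top view around the stack. I did not re-measure the bottom tray after stacking.
- **Failed or disagreeing measurements:**
  - An automatic outline of the tile tray merged with the brush, so I picked those corners by hand.
  - A first height estimate combining the wrist and top cameras came out about 8 mm high and uneven, so I used two wrist views instead.
  - Top and wrist views of the tray positions differed by 3 to 5 mm; I went with the wrist views.

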